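# Open the spray booth and draw out the tray of sealed stones

### The job

The sealed stones in the spray booth are dry. Push the sash up from under its ledge until you feel it come up against its stop at the green height mark, gently, as the pane cracks if it is forced, and let go so that it stays up against the stop; then draw the tray fully out on the loading shelf to the yellow lip by its orange grip, with the three stones still lying on it, and let go. Leave everything else on the table where it is.

Things in the scene. Friction and masses are not known exactly. Their poses are not given: they have to be found in the camera images.
- booth: Bench-top spray booth, white frame and clear sides, 360 mm wide, 644 mm high, fixed. Origin at table level, mid-width, in the sash plane; x points level into the booth, y left as you look in, z up. Deck and loading shelf in front are one floor 12 mm above the table. The opening is 284 mm wide between the jambs, whose front faces are at x = -12 mm; the head above begins at z = 500 mm.
- lip (a point): Yellow end lip of the aluminium loading shelf (210 mm wide), which stops the tray: this point is mid-width on its inner face, on the shelf floor, at booth x = -164, y = 0, z = 12 mm. The lip is 6 mm thick and 8 mm high. Two steel runners, 10 mm high, at booth y = +-86 mm guide the tray with 3 mm of play each side.
- sash: Counterbalanced sash: clear pane with aluminium rails, 275 mm wide, slides straight up; starts nearly shut. Origin: mid-width in the sash plane, level with its ledge's underside; axes as the booth's; 60 mm above the table when shut. Bottom rail (x -4 to +10 mm) reaches 46 mm below it. Spring-balanced, its guides drag 5 to 8 N, so it stays where left. More than 25 N of push cracks it.
- ledge (a point): Finger ledge along the sash's front, aluminium, 270 mm wide, 8 mm thick, level: push up under it. This point is on its underside at mid-width, 16 mm in front of the sash plane; it juts out to a rounded nose 32 mm in front of that plane and rises with the sash.
- mark (a point): Height mark: two green bands, 28 mm high, on the jambs' front faces; this point is at their mid-height, midway between the jambs, 264 mm above the table. The sash's stop is hidden in the head: rubber, giving 1 mm per 5 N, felt as a rise of the push above the drag. It was clamped by hand: it is met with the ledge's underside anywhere from 248 to 272 mm above the table, so only feel finds it.
- tray: Drying tray, dark steel, 190 mm deep (x), 160 mm wide (y), walls 15 mm high, floor 4 mm thick, about 0.75 kg with its stones. It stands on the booth floor behind the sash, between the runners. Origin: centre of its underside; x points into the booth; the front wall's outer face is at x = -95 mm. Fully out against the lip its origin is at booth x = -69 mm.
- grip (a point): Upright orange grip at the middle of the tray's front wall: a bar 14 mm wide (y) and 16 mm deep (x), its top 70 mm above the tray's underside. This point is on its axis, 48 mm above the tray's underside, at tray x = -87, y = 0 mm; take it across its width.
- stone_a: Dark slate stone with an orange and yellow painted flower, 56 mm across and 22 mm high, lying loose in the tray. Origin: centre of its underside; z up.
- stone_b: Grey stone with a blue painted flower, 56 mm across and 22 mm high, lying loose in the tray. Origin: centre of its underside; z up.
- stone_c: Sand-coloured stone with a red painted flower, 56 mm across and 22 mm high, lying loose in the tray. Origin: centre of its underside; z up.
- marker_orange: Bystander: paint marker with an orange cap lying on the table, 138 mm long (x), 17 mm thick; origin mid-length on its underside.
- marker_pink: Bystander: paint marker with a pink cap lying on the table, 138 mm long (x), 17 mm thick; origin mid-length on its underside.
- marker_up: Bystander: paint marker with a blue cap standing on end, 138 mm high, 17 mm thick; origin at the centre of its foot.
- phone: Bystander: pale blue phone lying on the table, 75 by 155 by 9 mm; origin at the centre of its underside.
- plate: Bystander: tan moulded-fibre plate, 220 mm across, 20 mm high; origin at the centre of its underside.
- stone_plate: Bystander: grey stone with a red painted flower lying on the plate, 60 mm across, 24 mm high; origin at the centre of its underside.
- varnish: Bystander: blue varnish can, 52 mm across, 105 mm high, standing on the table by the right side of the loading shelf; origin at the centre of its foot.

How it is judged:
By the outcome, as a careful person would: the job done as asked, in the order asked, and still so for the second after the job is handed in, with the robot touching nothing.
It also fails if it takes over 59 s, if anything falls off the work surface, if the arm or the gripper's body presses on something with over 40 N, if the wrist force passes 120 N, or if a joint passes its speed limit or range.

### The arm

A 6-joint arm with a two-finger parallel gripper is mounted at the origin on the work surface. World frame = base frame: x ahead of the robot, y to its left, z up, the work surface at z = 0. Lengths are in m, angles in rad, forces in N, time in s.
With the tool pointing down it reaches from about 0.3 to 0.775 m from the base axis. Payload 14.6 kg.
Tool frame: the origin (TCP) lies at the very end of the fingers, on their centre line; the grasp point (between the pads) lies ctrl.grasp_offset behind it (ctrl.grasp_offset is the distance from the TCP to the grasp point, in m); z points along the fingers, y is the direction in which the jaws open and shut (so a half turn about z gives the same grasp; the last joint's range is limited). The gripper opens to 94 mm and grips with 3 to 60 N. Pads are 16 mm wide; open, the fingers measure 119 mm over their backs; the gripper's body (75 mm by 177 mm) begins 78 mm behind the grasp point.
Start: joints at [-1.37, 0.3, 1.521, -0, 1.321, -0.067], TCP at [0.146, -0.53, 0.176] pointing down, gripper open.
Joint ranges: [-3.03, 3.03], [-0.79, 2.21], [0.23, 2.52], [-1.04, 4.18], [0, 3.07], [-2.55, 2.55]. Speed limits (rad/s): [2.22, 2.22, 2.57, 3.14, 3.14, 3.14].

### API

Orientations are given as [roll, pitch, yaw] about the fixed x, y, z axes, in that order (R = Rz(yaw) Ry(pitch) Rx(roll)).
In Python, from station import ctrl gives the robot as it stands. The module is installed in compiled form; this text tells all that it offers.
- The arm moves only by the tool carry_out, never from a script. Its argument "deltas" is a list of rows, each an object of numbers: "x", "y", "z": the shift along the tool's x, y, z in units of 0.02 m (1.0 is 0.02 m); "wx", "wy", "wz": the turn, a rotation vector about the tool's x, y, z in units of 0.08 rad (1.0 is 0.08 rad); "jaw": the opening in per cent of the stroke, from 0 (shut) to 100 (fully open). A call has 1 to 12 rows; each row shifts and turns the commanded pose from where the row before left it, along the tool's axes as they then stand; what a row does not reach is not made up. A row lasts 1/12 s, in which the tool goes at most 41.7 mm and 7.16 degrees, less where a joint would pass 70% of its speed; a pose out of reach is approached as far as the arm can. A call with a number of a shift or a turn outside -1 to 1 is refused whole. A call with a gripper value outside its range is refused whole. The fingers move at their own pace and stop on an object; "squeeze" is the grip in N (left out, the last holds). Time passes only in rows, so rows that do not move let the fingers close. It gives the time, the measured TCP pose, the force and the opening at its end, in the units of the state.
- ctrl.get_obs(): the state, without advancing time (a new reading comes with each control period).
- ctrl.camera(name): name is "side" or "top"; returns the picture (480x640x3 uint8, blue, green, red); there is no depth.
- ctrl.camera_params(name): a dict with "mtx" (3x3 intrinsics, pixels), "dist" ([k1, k2, p1, p2, k3] as OpenCV has them; the pictures are not rectified), "origin" and "attitude" of the camera in the world. Camera axes: x right, y down, z forward; pixel columns grow to the right and rows downward; lengths in m; the calibration is good to about 2 mm. A picture is of the moment at which its call begins. camera_params takes no time and is no camera call.
- ctrl.hand_in(): hands the job in, once; it reports no verdict.
Trained networks look in the newest picture that a camera, given by its name, has taken for a name from the list of things; names that differ only in an ending like _2 or _b are one class to them, and where a whole thing is asked for, a point or a joint stands for the part that bears it (a point fixed in the world has none). Each returns a list of dicts, best first, with "conf" (0 to 1); they miss things now and then, are a little off and sometimes report something else, mostly with a low value. They report only what shows in the picture. A call takes as long as a camera call.
- ctrl.boxes_of(camera, label): "rect" ([left, top, right, bottom] in pixels, round what is visible of it).
- ctrl.mark_of(camera, label): "position" ([row, column] in pixels: a listed point, or the origin of a listed thing).
The state is a dict: "time_s": time; "qpos": joint angles; "joint_vel": joint speeds; "tau": joint torques, N m; "ee_pos": TCP position; "eef_rot": TCP orientation; "force": force on the tool from outside, world axes, zero at the start; "moment": the same for the moment, N m; "grip_width": finger opening in m.
Only numpy, scipy, OpenCV 4.12 (cv2) and the standard library are available. Lean on these libraries where they do the work, as an engineer would, in place of code of your own. Each camera call takes 0.05 s, during which the arm holds its last target.

## Working session

There is one attempt and no reset: what is moved stays moved. The work goes in short steps, Python scripts to look and compute and a tool call to move; the robot and the scene stay as the last step left them, time stands still between calls to the robot, and variables do not carry over. Pictures are saved under pics/ and viewed, and the job is handed in when it is done.

Besides the shell and the picture viewer there is one more tool, called after ">>>" by a JSON object that holds its "api" and its "payload". carry_out: Moves the arm, as the interface text tells. Its arguments: {"type":"object","properties":{"deltas":{"type":"array"},"squeeze":{"type":"number"}},"required":["deltas"]}

```bash
mkdir -p pics
python3 - <<'E'
from station import ctrl
import cv2
for c in("side","top"):
    cv2.imwrite(f"pics/{c}0.png",ctrl.camera(c)); p=ctrl.camera_params(c); print(c,p)
    for l in("mark","lip","ledge","grip","booth","varnish","marker_up"):
        print(l,[(d['position'],round(d['conf'],2)) for d in ctrl.mark_of(c,l)][:3])
print(ctrl.get_obs(), ctrl.grasp_offset)
E
```

```text
side {'mtx': array([[602.72211356,   0.        , 320.24357484],
       [  0.        , 602.72211356, 232.03729558],
       [  0.        ,   0.        ,   1.        ]]), 'dist': array([-0.03411431,  0.        ,  0.        ,  0.        ,  0.        ]), 'origin': array([0.34252442, 0.43012423, 1.76483809]), 'attitude': array([-2.82396615e+00, -1.92182043e-03, -2.65125412e+00])}
mark [([320.5, 265.6], 0.79), ([155.4, 342.1], 0.71)]
lip [([319.1, 323.0], 0.83)]
ledge [([334.5, 270.0], 0.95)]
grip [([319.6, 320.3], 0.57), ([162.1, 407.5], 0.49)]
booth [([340.5, 270.0], 0.79)]
varnish [([284.3, 270.9], 0.66)]
marker_up [([156.6, 344.4], 0.42), ([336.6, 265.5], 0.32)]
top {'mtx': array([[529.42270315,   0.        , 323.20820126],
       [  0.        , 529.42270315, 243.75097999],
       [  0.        ,   0.        ,   1.        ]]), 'dist': array([-0.03757904,  0.        ,  0.        ,  0.        ,  0.        ]), 'origin': array([ 0.35183583, -0.03929329,  1.37518762]), 'attitude': array([-2.9415158 , -0.00477538, -1.42382492])}
mark [([225.4, 193.5], 0.97)]
lip [([287.8, 248.8], 0.88)]
ledge [([238.5, 209.1], 0.55)]
grip []
booth [([246.7, 215.8], 0.72)]
varnish [([223.7, 273.3], 0.58)]
marker_up [([238.0, 209.7], 0.28)]
{'time_s': 0.8, 'qpos': array([-1.36958939e+00,  2.99899542e-01,  1.52102873e+00,  2.05554891e-05,
        1.32070534e+00, -6.65886686e-02]), 'joint_vel': array([ 0.00030673,  0.00066078,  0.00045028, -0.00096809, -0.0009379 ,
        0.00111225]), 'tau': array([ 8.52275734e-04, -5.31630635e+01, -3.52908790e+01,  7.08716246e-02,
        2.12214072e-02,  1.00310911e-05]), 'ee_pos': array([ 0.14553758, -0.53036996,  0.17563367]), 'eef_rot': array([-3.14155311e+00, -2.25969668e-05,  2.67790521e-01]), 'force': array([-1.30674294, -0.59779131, -0.39132417]), 'moment': array([ 0.0257585 , -0.04865497, -0.0163769 ]), 'grip_width': 0.09429838207480089} 0.0188
```

View pics/side0.png

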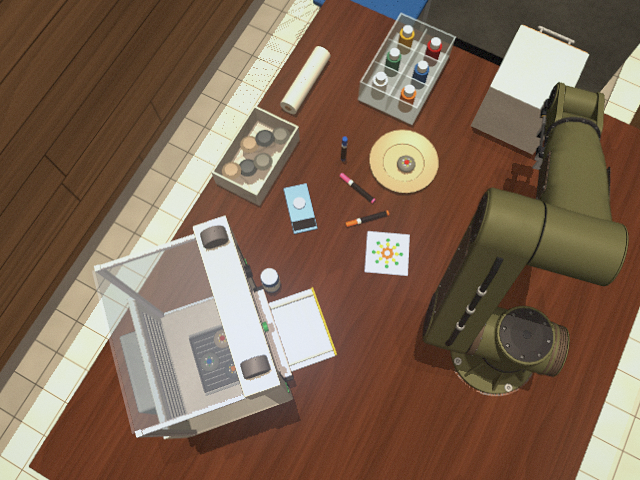

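View pics/top0.png

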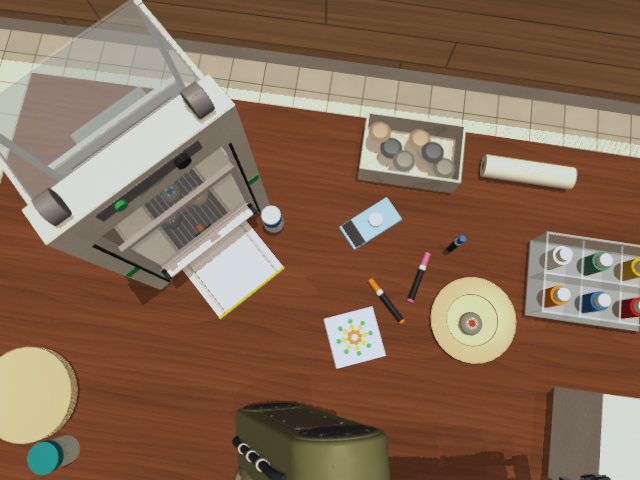

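Run:
```python
import cv2
t=cv2.imread("pics/top0.png"); cv2.imwrite("pics/tz.png",cv2.resize(t[90:330,80:300],None,fx=2.5,fy=2.5,interpolation=cv2.INTER_CUBIC))
t=cv2.imread("pics/side0.png"); cv2.imwrite("pics/sz.png",cv2.resize(t[210:440,90:350],None,fx=2.6,fy=2.6,interpolation=cv2.INTER_CUBIC))
```

```text
(no output)
```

View pics/tz.png

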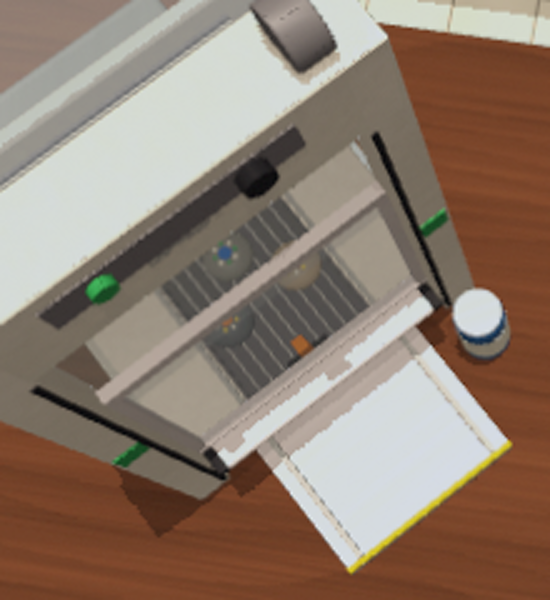

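View pics/sz.png

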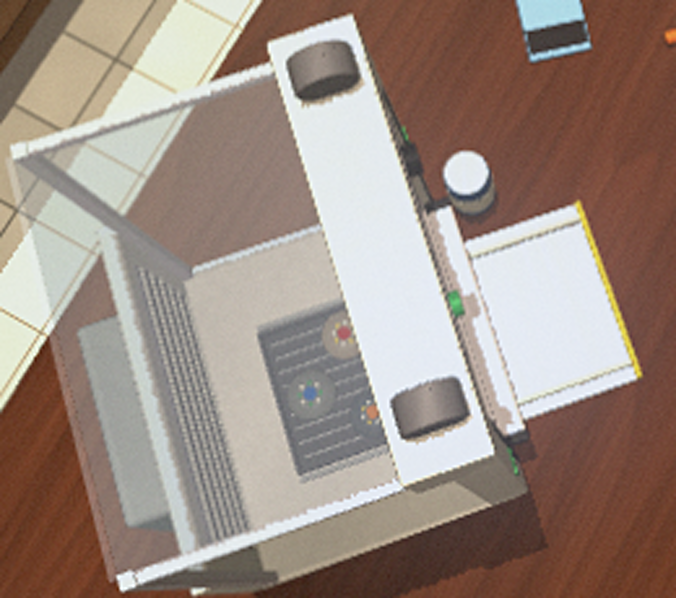

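```bash
cat > h.py <<'E'
import numpy as np,cv2
from scipy.spatial.transform import Rotation as R
from station import ctrl
def proj(c,P):
    p=ctrl.camera_params(c); Rm=R.from_euler('xyz',p['attitude']).as_matrix()
    X=(np.atleast_2d(P)-p['origin'])@Rm
    return cv2.projectPoints(X,np.zeros(3),np.zeros(3),p['mtx'],p['dist'])[0][:,0]
def plane(c,uv,z):
    p=ctrl.camera_params(c); Rm=R.from_euler('xyz',p['attitude']).as_matrix()
    n=cv2.undistortPoints(np.array([[uv]],float),p['mtx'],p['dist'])[0,0]
    d=Rm@np.array([n[0],n[1],1]); o=p['origin']; return o+d*(z-o[2])/d[2]
def b2w(pose,P):
    x,y,a=pose; P=np.atleast_2d(np.array(P,float)); c,s=np.cos(a),np.sin(a)
    return np.c_[x+c*P[:,0]-s*P[:,1],y+s*P[:,0]+c*P[:,1],P[:,2]]
E
cat > fit.py <<'E'
from h import *
from scipy.optimize import least_squares
a=plane("top",(220,318),.02);b=plane("top",(284,267.6),.02);print(a,b,np.linalg.norm(a-b))
a2=plane("side",(335.4,355),.02);b2=plane("side",(313,288),.02);print(a2,b2,np.linalg.norm(a2-b2))
m=(plane("top",(132.4,272),.264)+plane("top",(253.6,178.8),.264))/2;print('mark',m)
d=b-a; y0=np.arctan2(d[1],d[0])+np.pi/2 # y axis points from b to a
obs=[("top",(-.167,.105,.02),(220,318)),("top",(-.167,-.105,.02),(284,267.6)),("side",(-.167,.105,.02),(335.4,355)),("side",(-.167,-.105,.02),(313,288)),
("top",(-.164,0,.012),(248.8,287.8)),("side",(-.164,0,.012),(323,319.1))]
def f(p):
    r=[]
    for c,P,uv in obs: r+=list(proj(c,b2w(p,P))[0]-uv)
    q=b2w(p,(-.012,0,.264))[0]-m
    return r+list(q[:2]*450)
s=least_squares(f,[.6,.2,y0],loss='soft_l1');print(s.x,np.degrees(s.x[2]));print(np.round(f(s.x),1))
E
python3 fit.py
```

```text
[0.39540242 0.22590296 0.02      ] [0.54738573 0.08569279 0.02      ] 0.20677963904985008
[0.39715577 0.22862154 0.02      ] [0.54653983 0.08632282 0.02      ] 0.2063117178986755
mark [0.5760887  0.27086148 0.264     ]
[0.58557142 0.27955485 0.82444477] 47.237205850445115
[-0.9 -0.   0.1 -0.7  0.7  0.2 -0.7 -0.6  2.8  3.9  0.   2.4  0.6 -0.1]
```

```bash
cat >> fit.py <<'E'
ml,mr=plane("top",(132.4,272),.264),plane("top",(253.6,178.8),.264); d=ml-mr;print('ang',np.degrees(np.arctan2(d[1],d[0])-np.pi/2),np.linalg.norm(d))
np.save("pose.npy",s.x)
E
python3 fit.py|tail -1
cat > ov.py <<'E'
from h import *
import sys
p=np.load("pose.npy")
def ov(img,c,h,tx,crop,f,out):
    I=cv2.resize(img[crop[1]:crop[3],crop[0]:crop[2]],None,fx=f,fy=f,interpolation=cv2.INTER_CUBIC)
    def L(P,col,w=1):
        q=((proj(c,b2w(p,P))-crop[:2]+.5)*f-.5).astype(int); cv2.polylines(I,[q.reshape(-1,1,2)],True,col,w)
    L([(-.170,.105,.02),(-.17,-.105,.02),(-.164,-.105,.02),(-.164,.105,.02)],(255,0,255))
    L([(-.032,.135,h+.004),(-.032,-.135,h+.004),(-.004,-.135,h+.008),(-.004,.135,h+.008)],(0,0,255))
    for s in(1,-1): L([(-.012,s*.142,.012),(-.012,s*.142,.5),(-.012,s*.18,.5),(-.012,s*.18,.012)],(255,255,0))
    L([(tx-.095,.08,.027),(tx-.095,-.08,.027),(tx+.095,-.08,.027),(tx+.095,.08,.027)],(0,255,255))
    g=tx-.087
    L([(g-.008,.007,.082),(g-.008,-.007,.082),(g+.008,-.007,.082),(g+.008,.007,.082)],(0,255,0))
    cv2.imwrite(out,I)
if __name__=="__main__":
    h=float(sys.argv[1]);tx=float(sys.argv[2])
    ov(cv2.imread("pics/top0.png"),"top",h,tx,(80,90,300,330),2.5,"pics/ovt%s.png"%sys.argv[3])
    ov(cv2.imread("pics/side0.png"),"side",h,tx,(90,210,350,440),2.6,"pics/ovs%s.png"%sys.argv[3])
E
python3 ov.py .065 .12 1
```

```text
ang 47.77352390774592 0.32668964600531153
```

View pics/ovt1.png

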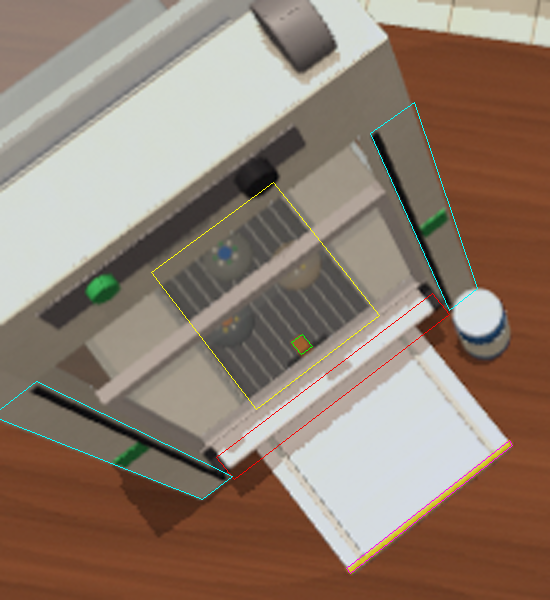

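View pics/ovs1.png

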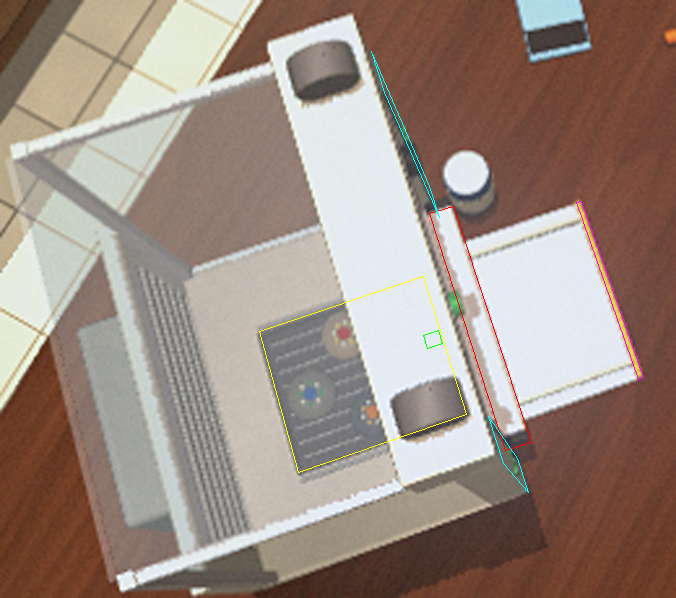

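>>> {"api": "carry_out", "payload": {"deltas": [{"z":-1},{"z":-1,"wz":-0.8},{"z":-1,"wz":-0.8},{"z":-1,"wz":-0.8},{"z":-1,"wz":-0.8},{"z":-1,"wz":-0.8},{"z":-1,"wz":-0.8},{"z":-1,"wz":-0.8},{"z":-1,"wz":-0.8},{"z":-0.5,"wz":-0.6,"jaw":0},{"jaw":0}], "squeeze": 20}}

```text
invalid input
```

```bash
cat > log.py <<'E'
from h import *
import pickle,os
o=ctrl.get_obs(); L=pickle.load(open("log.pkl","rb")) if os.path.exists("log.pkl") else []
L.append((o['qpos'],o['ee_pos'],o['eef_rot'])); pickle.dump(L,open("log.pkl","wb"))
print(round(o['time_s'],2),np.round(o['qpos'],3),np.round(o['ee_pos'],4),np.round(o['eef_rot'],3),np.round(o['force'],1),round(o['grip_width'],4))
E
python3 log.py
python3 - <<'E'
from h import *
for n,uvt,z in (("varnish top",(272,214.5),.105),("markerup top",(461,238),.138),("ledge top?",(209,238),.07)):
    print(n,plane("top",uvt,z))
from ov import ov
for h in(.075,.09): ov(cv2.imread("pics/top0.png"),"top",h,.117,(80,90,300,330),2.5,"pics/o%d.png"%(h*1000))
a=[cv2.imread("pics/o%d.png"%k)[230:500,180:500] for k in(75,90)]
cv2.imwrite("pics/oo.png",np.hstack(a))
E
```

```text
0.8 [-1.37   0.3    1.521  0.     1.321 -0.067] [ 0.1455 -0.5304  0.1756] [-3.142 -0.     0.268] [-1.3 -0.6 -0.4] 0.0943
varnish top [0.66194028 0.12864608 0.105     ]
markerup top [ 0.66353798 -0.333281    0.138     ]
ledge top? [0.58675055 0.28045693 0.07      ]
```

View pics/oo.png

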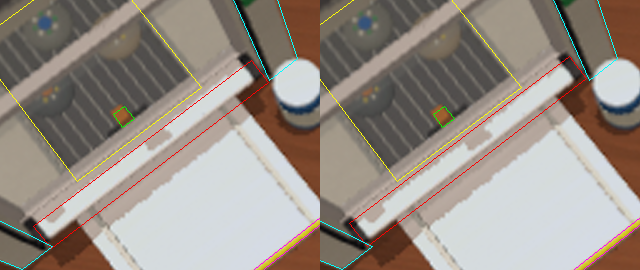

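Run:
```python
from h import *
from ov import ov
p=np.load("pose.npy")
for h in(.06,.075,.09,.105):
    P=b2w(p,[(-.030,.135,h+.004),(-.030,-.135,h+.004)])
    print(h,((proj("top",P)-(80,90))*2.5).round(),((proj("side",P)-(90,210))*2.6).round())
for h in(.065,.08,.1): ov(cv2.imread("pics/side0.png"),"side",h,.117,(230,270,330,390),4,"pics/s%d.png"%(h*1000))
a=[cv2.imread("pics/s%d.png"%k)[:,80:340] for k in(65,80,100)]
cv2.imwrite("pics/ss.png",np.hstack(a))
t=cv2.imread("pics/top0.png");cv2.imwrite("pics/tt.png",cv2.resize(t[190:290,150:270],None,fx=6,fy=6,interpolation=cv2.INTER_CUBIC))
```

```text
0.06 [[234. 478.]
 [448. 314.]] [[529. 443.]
 [452. 207.]]
0.075 [[229. 476.]
 [446. 310.]] [[528. 441.]
 [451. 204.]]
0.09 [[225. 474.]
 [445. 306.]] [[527. 440.]
 [449. 201.]]
0.105 [[221. 472.]
 [443. 303.]] [[527. 439.]
 [448. 198.]]
```

View pics/ss.png

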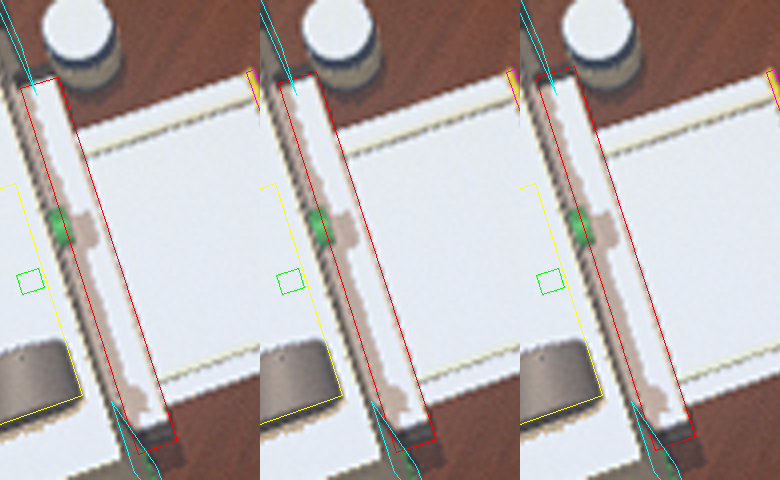

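View pics/tt.png

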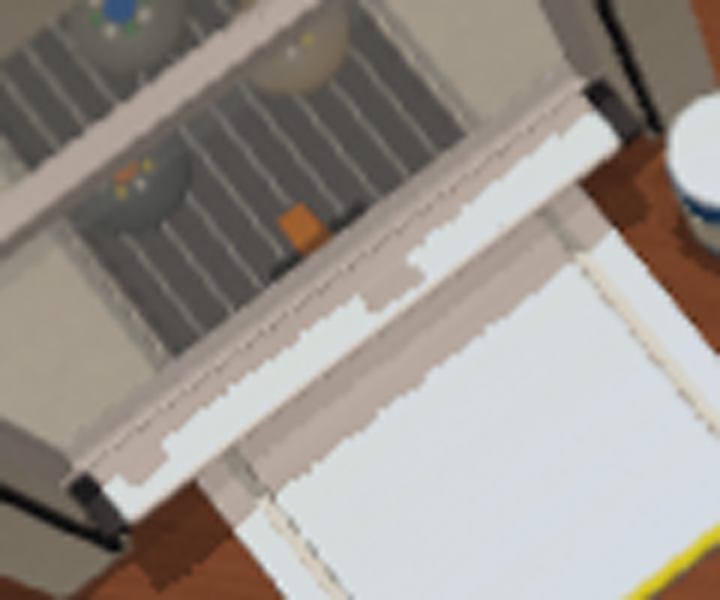

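>>> {"api": "carry_out", "payload": {"deltas": [{"x":0,"y":0,"z":-1,"wx":0,"wy":0,"wz":0,"jaw":0},{"x":0,"y":0,"z":-1,"wx":0,"wy":0,"wz":-0.8,"jaw":0},{"x":0,"y":0,"z":-1,"wx":0,"wy":0,"wz":-0.8,"jaw":0},{"x":0,"y":0,"z":-1,"wx":0,"wy":0,"wz":-0.8,"jaw":0}], "squeeze": 20}}

```text
time_s: 1.13
ee_pos: [0.1455, -0.5303, 0.2566]
eef_rot: [-3.142, 0.0, 0.463]
force: [-0.6, 0.1, -0.3]
grip_width: 0.0705
```

>>> {"api": "carry_out", "payload": {"deltas": [{"x":0,"y":0,"z":-1,"wx":0,"wy":0,"wz":-0.8,"jaw":0},{"x":0,"y":0,"z":-1,"wx":0,"wy":0,"wz":-0.8,"jaw":0},{"x":0,"y":0,"z":-1,"wx":0,"wy":0,"wz":-0.8,"jaw":0},{"x":0,"y":0,"z":-1,"wx":0,"wy":0,"wz":-0.8,"jaw":0},{"x":0,"y":0,"z":-1,"wx":0,"wy":0,"wz":-0.8,"jaw":0},{"x":1,"y":-0.4,"z":0,"wx":0,"wy":0,"wz":-0.6,"jaw":0},{"x":1,"y":-0.2,"z":0,"wx":0,"wy":0,"wz":0,"jaw":0},{"x":1,"y":-0.2,"z":0,"wx":0,"wy":0,"wz":0,"jaw":0},{"x":1,"y":-0.2,"z":0,"wx":0,"wy":0,"wz":0,"jaw":0},{"x":1,"y":-0.2,"z":0,"wx":0,"wy":0,"wz":0,"jaw":0},{"x":1,"y":-0.2,"z":0,"wx":0,"wy":0,"wz":0,"jaw":0},{"x":1,"y":-0.2,"z":0,"wx":0,"wy":0,"wz":0,"jaw":0}]}}

```text
time_s: 2.13
ee_pos: [0.218, -0.4051, 0.3557]
eef_rot: [3.141, 0.0, 0.828]
force: [0.1, -0.6, -0.2]
grip_width: 0.0005
```

```bash
python3 log.py
```

```text
2.13 [-1.157  0.022  1.434  0.     1.686 -0.414] [ 0.218  -0.4051  0.3557] [3.141 0.    0.828] [ 0.1 -0.6 -0.2] 0.0005
```

>>> {"api": "carry_out", "payload": {"deltas": [{"x":1,"y":-0.3,"z":0,"wx":0,"wy":0,"wz":0,"jaw":0},{"x":1,"y":-0.3,"z":0,"wx":0,"wy":0,"wz":0,"jaw":0},{"x":1,"y":-0.3,"z":0,"wx":0,"wy":0,"wz":0,"jaw":0},{"x":1,"y":-0.3,"z":0,"wx":0,"wy":0,"wz":0,"jaw":0},{"x":1,"y":-0.3,"z":0,"wx":0,"wy":0,"wz":0,"jaw":0},{"x":1,"y":-0.3,"z":0,"wx":0,"wy":0,"wz":0,"jaw":0},{"x":1,"y":-0.3,"z":0,"wx":0,"wy":0,"wz":0,"jaw":0},{"x":1,"y":-0.3,"z":0,"wx":0,"wy":0,"wz":0,"jaw":0},{"x":1,"y":-0.3,"z":0,"wx":0,"wy":0,"wz":0,"jaw":0},{"x":1,"y":-0.3,"z":0,"wx":0,"wy":0,"wz":0,"jaw":0},{"x":1,"y":-0.3,"z":0,"wx":0,"wy":0,"wz":0,"jaw":0},{"x":1,"y":-0.3,"z":0,"wx":0,"wy":0,"wz":0,"jaw":0}]}}

```text
time_s: 3.13
ee_pos: [0.3272, -0.1796, 0.3558]
eef_rot: [3.141, -0.0, 0.828]
force: [-0.1, -0.8, 0.2]
grip_width: 0.0005
```

```bash
python3 log.py
```

```text
3.13 [-0.6   -0.184  1.624  0.     1.702  0.143] [ 0.3272 -0.1796  0.3558] [ 3.141 -0.     0.828] [-0.1 -0.8  0.2] 0.0005
```

>>> {"api": "carry_out", "payload": {"deltas": [{"x":1,"y":-0.3,"z":0,"wx":0,"wy":0,"wz":0,"jaw":0},{"x":1,"y":-0.3,"z":0,"wx":0,"wy":0,"wz":0,"jaw":0},{"x":1,"y":-0.3,"z":0,"wx":0,"wy":0,"wz":0,"jaw":0},{"x":1,"y":-0.3,"z":0,"wx":0,"wy":0,"wz":0,"jaw":0},{"x":1,"y":-0.3,"z":0,"wx":0,"wy":0,"wz":0,"jaw":0},{"x":1,"y":-0.3,"z":0,"wx":0,"wy":0,"wz":0,"jaw":0},{"x":1,"y":-0.3,"z":0,"wx":0,"wy":0,"wz":0,"jaw":0},{"x":0,"y":-0.3,"z":0,"wx":0,"wy":1,"wz":0,"jaw":0},{"x":0,"y":-0.3,"z":0,"wx":0,"wy":1,"wz":0,"jaw":0},{"x":0,"y":0,"z":0,"wx":0,"wy":1,"wz":0,"jaw":0},{"x":0,"y":0,"z":0,"wx":0,"wy":1,"wz":0,"jaw":0},{"x":0,"y":0,"z":0,"wx":0,"wy":1,"wz":0,"jaw":0}]}}

```text
time_s: 4.13
ee_pos: [0.382, -0.0408, 0.3562]
eef_rot: [3.139, -0.404, 0.829]
force: [-0.4, -0.2, 0.7]
grip_width: 0.0002
```

```bash
python3 log.py
```

```text
4.13 [-0.512 -0.296  1.764  0.392  1.574  0.252] [ 0.382  -0.0408  0.3562] [ 3.139 -0.404  0.829] [-0.4 -0.2  0.7] 0.0002
```

```bash
cat > kin.py <<'E'
from h import *
import pickle
from scipy.optimize import least_squares
def fk(q,k):
    a1,d,h0,L1,a3,L2,Lt=k
    e=lambda ax,t:R.from_euler(ax,t)
    R1=e('z',q[0]);R2=R1*e('y',q[1]);R3=R2*e('y',q[2]);R5=R3*e('z',q[3])*e('y',q[4]);R6=R5*e('z',q[5]+np.pi/2)
    p=R1.apply([a1,d,h0])+R2.apply([0,0,L1])+R3.apply([a3,0,L2])+R6.apply([0,0,Lt])
    return p,R6
LIM=np.array([[-3.03,3.03],[-.79,2.21],[.23,2.52],[-1.04,4.18],[0,3.07],[-2.55,2.55]])
def fit():
    L=pickle.load(open("log.pkl","rb"))
    f=lambda k:np.concatenate([fk(q,k)[0]-p for q,p,r in L]+[1e-3*(k-k0)])
    k0=np.array([.0,.03,.35,.35,0,.35,.3]);s=least_squares(f,k0)
    n=len(L); return s.x,np.abs(f(s.x)[:3*n]).max(),max((fk(q,s.x)[1].inv()*R.from_euler('xyz',r)).magnitude() for q,p,r in L)
def ik(p,Rt,k,q0):
    f=lambda q:np.concatenate([(fk(q,k)[0]-p)*10,(fk(q,k)[1].inv()*Rt).as_rotvec(),1e-5*(q-q0)])
    s=least_squares(f,np.clip(q0,LIM[:,0]+.01,LIM[:,1]-.01),bounds=(LIM[:,0],LIM[:,1]));return s.x,np.linalg.norm(f(s.x)[:6])
def Rt(tilt,yaw): # tilt deg below horizontal
    return R.from_euler('z',yaw)*R.from_euler('x',np.pi)*R.from_euler('y',np.radians(90-tilt))
if __name__=="__main__":
    k,e,er=fit();print(k.round(4),e,er)
    pose=np.load("pose.npy");q=ctrl.get_obs()['qpos']
    print(Rt(90-23,.828).as_euler('xyz'))
    for t in(10,15,20,25,30,40,50):
        qq=q
        for P in((-.12,0,.3),(-.12,0,.05),(-.01,0,.05),(-.01,0,.25),(-.1,0,.15),(.045,0,.055),(-.05,0,.055),(-.14,0,.055),(-.2,0,.09),(-.22,0,.15)):
            w=b2w(pose,P)[0]; qq,er=ik(w,Rt(t,pose[2]),k,qq); print(t,P,w.round(3),qq.round(2),'ok' if er<1e-3 else round(er,3))
E
python3 kin.py
```

```text
[0.     0.0366 0.2212 0.4242 0.0409 0.4475 0.3004] 4.243924912050723e-07 7.096632435980644e-16
[ 3.14159265 -0.40142573  0.828     ]
10 (-0.12, 0, 0.3) [0.504 0.191 0.3  ] [-0.21 -0.09  2.28  1.75  1.03 -0.61] ok
10 (-0.12, 0, 0.05) [0.504 0.191 0.05 ] [-0.21  0.68  2.29  2.08  1.31 -1.42] ok
10 (-0.01, 0, 0.05) [0.579 0.272 0.05 ] [ 0.05  0.72  2.11  2.3   1.18 -1.33] ok
10 (-0.01, 0, 0.25) [0.579 0.272 0.25 ] [ 0.05  0.19  2.13  2.04  0.89 -0.85] ok
10 (-0.1, 0, 0.15) [0.518 0.206 0.15 ] [-0.15  0.35  2.31  2.04  1.15 -1.14] ok
10 (0.045, 0, 0.055) [0.616 0.313 0.055] [ 0.14  0.74  2.    2.36  1.09 -1.29] ok
10 (-0.05, 0, 0.055) [0.552 0.243 0.055] [-0.03  0.69  2.18  2.23  1.22 -1.35] ok
10 (-0.14, 0, 0.055) [0.491 0.177 0.055] [-0.26  0.66  2.32  2.02  1.33 -1.43] ok
10 (-0.2, 0, 0.09) [0.45  0.133 0.09 ] [-0.47  0.52  2.42  1.81  1.34 -1.37] ok
10 (-0.22, 0, 0.15) [0.436 0.118 0.15 ] [-0.54  0.27  2.46  1.69  1.33 -1.16] ok
15 (-0.12, 0, 0.3) [0.504 0.191 0.3  ] [-0.19 -0.14  2.24  1.62  0.96 -0.48] ok
15 (-0.12, 0, 0.05) [0.504 0.191 0.05 ] [-0.19  0.6   2.3   2.06  1.19 -1.35]
[... 3972 characters left out ...]
0.12, 0, 0.05) [0.504 0.191 0.05 ] [ 0.03  0.23  2.15  1.17  0.52 -0.2 ] ok
50 (-0.01, 0, 0.05) [0.579 0.272 0.05 ] [0.2  0.39 1.92 1.06 0.44 0.06] ok
50 (-0.01, 0, 0.25) [0.579 0.272 0.25 ] [0.2  0.11 1.74 0.56 0.78 0.65] ok
50 (-0.1, 0, 0.15) [0.518 0.206 0.15 ] [0.07 0.06 2.05 0.81 0.65 0.25] ok
50 (0.045, 0, 0.055) [0.616 0.313 0.055] [0.27 0.47 1.79 0.94 0.43 0.23] ok
50 (-0.05, 0, 0.055) [0.552 0.243 0.055] [ 0.15  0.32  2.01  1.09  0.47 -0.02] ok
50 (-0.14, 0, 0.055) [0.491 0.177 0.055] [-0.    0.19  2.19  1.15  0.55 -0.21] ok
50 (-0.2, 0, 0.09) [0.45  0.133 0.09 ] [-0.14  0.02  2.27  1.    0.68 -0.15] ok
50 (-0.22, 0, 0.15) [0.436 0.118 0.15 ] [-0.2  -0.15  2.25  0.84  0.83  0.03] ok
```

>>> {"api": "carry_out", "payload": {"deltas": [{"x":0.8,"y":-0.3,"z":0.8,"wx":0,"wy":1,"wz":0,"jaw":0},{"x":0.7,"y":-0.3,"z":0.9,"wx":0,"wy":1,"wz":0,"jaw":0},{"x":0.7,"y":-0.3,"z":0.9,"wx":0,"wy":1,"wz":0,"jaw":0},{"x":0.6,"y":-0.3,"z":1,"wx":0,"wy":1,"wz":0,"jaw":0},{"x":0.6,"y":-0.3,"z":1,"wx":0,"wy":1,"wz":0,"jaw":0},{"x":0.5,"y":-0.3,"z":1,"wx":0,"wy":1,"wz":0,"jaw":0},{"x":0.4,"y":-0.3,"z":1,"wx":0,"wy":1,"wz":0,"jaw":0},{"x":0.3,"y":-0.3,"z":1,"wx":0,"wy":1,"wz":0,"jaw":0},{"x":0.2,"y":-0.3,"z":1,"wx":0,"wy":1,"wz":0,"jaw":0},{"x":0.2,"y":-0.3,"z":1,"wx":0,"wy":1,"wz":0,"jaw":0}]}}

```text
time_s: 4.97
ee_pos: [0.4784, 0.1528, 0.282]
eef_rot: [3.139, -1.203, 0.828]
force: [-0.1, 0.3, -0.1]
grip_width: 0.0005
```

```bash
cat > go.py <<'E'
import sys
from kin import *
# usage: go.py bx by bz tilt : booth target of TCP -> tool-frame units from current measured
pose=np.load("pose.npy");o=ctrl.get_obs()
c,s=np.cos(pose[2]),np.sin(pose[2]);d=o['ee_pos']-[pose[0],pose[1],0]
print('booth',np.round([c*d[0]+s*d[1],-s*d[0]+c*d[1],d[2]],4))
Rc=R.from_euler('xyz',o['eef_rot']); z=Rc.as_matrix()[:,2]
print('tilt',np.degrees(np.arcsin(-z[2])).round(2),'yaw err',np.degrees(np.arctan2(z[1],z[0])-pose[2]).round(2),'y_z',Rc.as_matrix()[2,1].round(4))
if len(sys.argv)>3:
    P=np.array(list(map(float,sys.argv[1:4])));w=b2w(pose,P)[0]
    print('shift units',(Rc.inv().apply(w-o['ee_pos'])/.02).round(2))
    if len(sys.argv)>4: print('turn units',((Rc.inv()*Rt(float(sys.argv[4]),pose[2])).as_rotvec()/.08).round(2))
E
python3 log.py; python3 go.py -.05 0 .2 20
```

```text
4.97 [-0.308 -0.201  2.262  1.417  1.026 -0.366] [0.4784 0.1528 0.282 ] [ 3.139 -1.203  0.828] [-0.1  0.3 -0.1] 0.0005
booth [-0.1659 -0.0074  0.282 ]
tilt 21.08 yaw err 0.05 y_z 0.0009
shift units [-1.74 -0.37  6.88]
turn units [-0.01  0.23  0.02]
```

>>> {"api": "carry_out", "payload": {"deltas": [{"x":-0.8,"y":-0.1,"z":0.8,"wx":0,"wy":0.2,"wz":0,"jaw":0},{"x":-0.8,"y":-0.1,"z":0.8,"wx":0,"wy":0,"wz":0,"jaw":0},{"x":-0.8,"y":-0.1,"z":0.8,"wx":0,"wy":0,"wz":0,"jaw":0},{"x":-0.8,"y":0,"z":0.8,"wx":0,"wy":0,"wz":0,"jaw":0},{"x":-0.8,"y":0,"z":0.8,"wx":0,"wy":0,"wz":0,"jaw":0},{"x":-0.8,"y":0,"z":0.8,"wx":0,"wy":0,"wz":0,"jaw":0},{"x":-0.8,"y":0,"z":0.8,"wx":0,"wy":0,"wz":0,"jaw":0},{"x":-0.8,"y":0,"z":0.8,"wx":0,"wy":0,"wz":0,"jaw":0},{"x":-0.8,"y":0,"z":0.8,"wx":0,"wy":0,"wz":0,"jaw":0},{"x":0,"y":0,"z":0,"wx":0,"wy":0,"wz":0,"jaw":0}]}}

```text
time_s: 5.8
ee_pos: [0.5305, 0.2197, 0.0935]
eef_rot: [-3.132, -1.213, 0.819]
force: [0.7, 0.3, 0.6]
grip_width: 0.0005
```

```bash
python3 log.py; python3 go.py -.05 0 .036 20
python3 - <<'E'
from station import ctrl
import cv2
for c in("side","top"):cv2.imwrite(f"pics/{c}1.png",ctrl.camera(c))
t=cv2.imread("pics/top1.png"); cv2.imwrite("pics/tz1.png",cv2.resize(t[150:330,120:320],None,fx=3,fy=3))
E
```

```text
5.8 [-0.072  0.396  2.254  2.011  0.948 -1.094] [0.5305 0.2197 0.0935] [-3.132 -1.213  0.819] [0.7 0.3 0.6] 0.0005
booth [-0.0814 -0.0002  0.0935]
tilt 20.52 yaw err 0.3 y_z -0.0034
shift units [-2.14  0.    2.48]
turn units [-0.06  0.11 -0.02]
```

View pics/tz1.png

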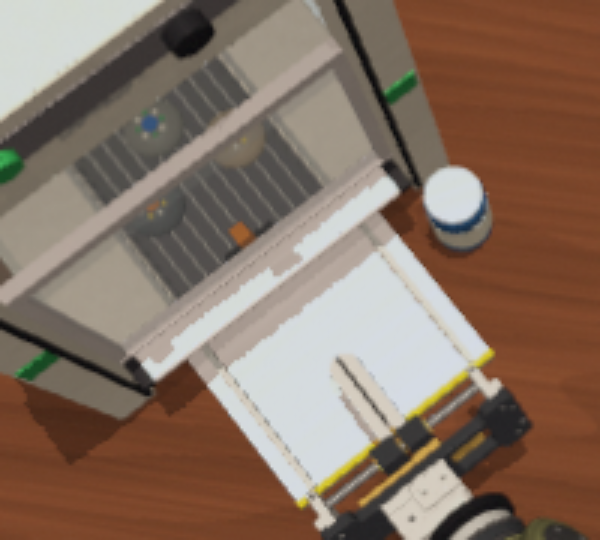

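View pics/side1.png

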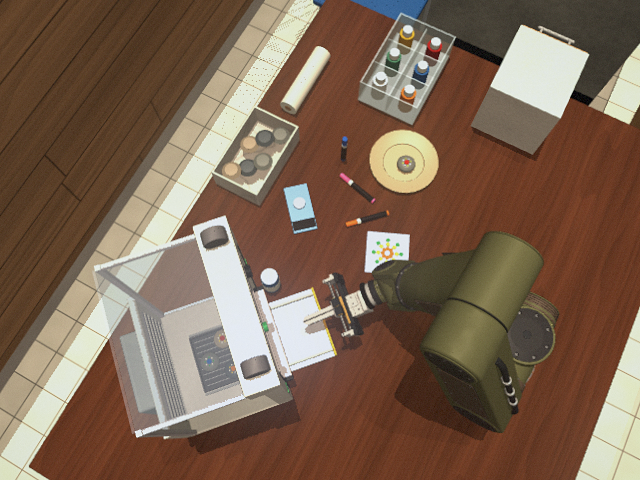

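>>> {"api": "carry_out", "payload": {"deltas": [{"x":-0.7,"y":0,"z":0.8,"wx":0,"wy":0.1,"wz":0,"jaw":0},{"x":-0.7,"y":0,"z":0.8,"wx":0,"wy":0,"wz":0,"jaw":0},{"x":-0.7,"y":0,"z":0.8,"wx":0,"wy":0,"wz":0,"jaw":0},{"x":0,"y":0,"z":0,"wx":0,"wy":0,"wz":0,"jaw":0}]}}

```text
time_s: 6.23
ee_pos: [0.5521, 0.2419, 0.0404]
eef_rot: [-3.14, -1.224, 0.827]
force: [-0.1, -0.3, 0.5]
grip_width: 0.0005
```

```bash
python3 log.py; python3 go.py -.012 0 .037 20
```

```text
6.23 [-0.008  0.588  2.179  2.156  0.992 -1.24 ] [0.5521 0.2419 0.0404] [-3.14  -1.224  0.827] [-0.1 -0.3  0.5] 0.0005
booth [-0.0504 -0.001   0.0404]
tilt 19.89 yaw err 0.23 y_z -0.0006
shift units [ 0.49 -0.04  1.86]
turn units [-0.05 -0.02  0.01]
```

>>> {"api": "carry_out", "payload": {"deltas": [{"x":0.2,"y":0,"z":0.6,"wx":0,"wy":0,"wz":0,"jaw":0},{"x":0.2,"y":0,"z":0.6,"wx":0,"wy":0,"wz":0,"jaw":0},{"x":0.1,"y":0,"z":0.5,"wx":0,"wy":0,"wz":0,"jaw":0},{"x":0,"y":0,"z":0,"wx":0,"wy":0,"wz":0,"jaw":0}]}}

```text
time_s: 6.57
ee_pos: [0.577, 0.2686, 0.0408]
eef_rot: [3.136, -1.227, 0.834]
force: [-0.3, -0.5, -0.7]
grip_width: 0.0004
```

```bash
python3 log.py; python3 go.py -.014 0 .045 20
```

```text
6.57 [ 0.061  0.614  2.11   2.207  0.948 -1.219] [0.577  0.2686 0.0408] [ 3.136 -1.227  0.834] [-0.3 -0.5 -0.7] 0.0004
booth [-0.0139 -0.0011  0.0408]
tilt 19.73 yaw err 0.21 y_z 0.002
shift units [ 0.19 -0.06 -0.08]
turn units [-0.04 -0.06  0.04]
```

>>> {"api": "carry_out", "payload": {"deltas": [{"x":0.19,"y":0,"z":-0.07,"wx":0,"wy":0,"wz":0,"jaw":0},{"x":0.19,"y":0,"z":-0.07,"wx":0,"wy":0,"wz":0,"jaw":0},{"x":0.19,"y":0,"z":-0.07,"wx":0,"wy":0,"wz":0,"jaw":0},{"x":0.19,"y":0,"z":-0.07,"wx":0,"wy":0,"wz":0,"jaw":0},{"x":0.19,"y":0,"z":-0.07,"wx":0,"wy":0,"wz":0,"jaw":0},{"x":0.19,"y":0,"z":-0.07,"wx":0,"wy":0,"wz":0,"jaw":0}]}}

```text
time_s: 7.07
ee_pos: [0.5756, 0.2673, 0.0637]
eef_rot: [3.141, -1.224, 0.828]
force: [0.5, 0.6, 0.2]
grip_width: 0.0003
```

```bash
python3 log.py; python3 go.py -.014 0 .2 20
```

```text
7.07 [ 0.059  0.548  2.124  2.172  0.916 -1.162] [0.5756 0.2673 0.0637] [ 3.141 -1.224  0.828] [0.5 0.6 0.2] 0.0003
booth [-0.0158 -0.001   0.0637]
tilt 19.87 yaw err 0.18 y_z 0.0001
shift units [ 6.44 -0.05 -2.23]
turn units [-0.04 -0.03  0.01]
```

>>> {"api": "carry_out", "payload": {"deltas": [{"x":0.19,"y":0,"z":-0.06,"wx":0,"wy":0,"wz":0,"jaw":0},{"x":0.19,"y":0,"z":-0.06,"wx":0,"wy":0,"wz":0,"jaw":0},{"x":0.19,"y":0,"z":-0.06,"wx":0,"wy":0,"wz":0,"jaw":0},{"x":0.19,"y":0,"z":-0.06,"wx":0,"wy":0,"wz":0,"jaw":0}]}}

```text
time_s: 7.4
ee_pos: [0.576, 0.268, 0.0795]
eef_rot: [-3.142, -1.224, 0.828]
force: [-0.2, 0.4, 0.2]
grip_width: 0.0002
```

```bash
python3 log.py; python3 go.py -.014 0 .2 20
```

```text
7.4 [ 0.06   0.506  2.127  2.148  0.894 -1.122] [0.576  0.268  0.0795] [-3.142 -1.224  0.828] [-0.2  0.4  0.2] 0.0002
booth [-0.015  -0.0009  0.0795]
tilt 19.87 yaw err 0.19 y_z -0.0
shift units [ 5.68 -0.04 -2.  ]
turn units [-0.04 -0.03  0.01]
```

Run:
```python
from station import ctrl
import cv2,numpy as np
a=ctrl.camera("top");b=ctrl.camera("side")
cv2.imwrite("pics/z2.png",np.hstack([cv2.resize(a[170:300,140:270],(400,400)),cv2.resize(b[270:390,220:340],(400,400))]))
```

```text
(no output)
```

View pics/z2.png

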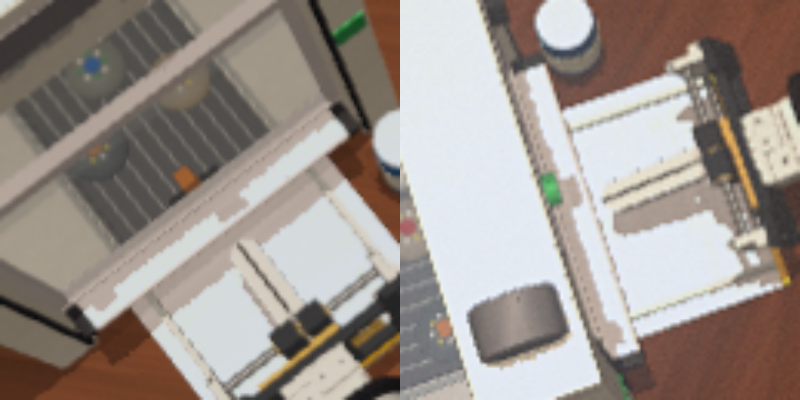

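Run:
```python
from h import *
p=np.load("pose.npy");e=ctrl.get_obs()['ee_pos']
print(e,proj("top",e),proj("side",e))
for h in(.06,.08,.1): 
  P=b2w(p,(-.032,0,h+.004)); print(P,proj("top",P),proj("side",P))
P=b2w(p,[(-.164,0,.012)]);print(proj("top",P),proj("side",P))
```

```text
[0.57625543 0.26802155 0.07990479] [[212.26875912 241.94776064]] [[272.53715033 334.45835159]]
[[0.56384455 0.25606138 0.064     ]] [[217.25903312 248.6690371 ]] [[278.87582536 333.64206649]]
[[0.56384455 0.25606138 0.084     ]] [[215.72215513 247.14372161]] [[278.42024453 332.5525783 ]]
[[0.56384455 0.25606138 0.104     ]] [[214.13903074 245.5723614 ]] [[277.95421811 331.43805545]]
[[251.56816287 291.65129515]] [[323.00291958 321.53984027]]
```

Run:
```python
from h import *
e=[.5305,.2197,.0935];print(proj("top",e),proj("side",e))
a=ctrl.camera("top");b=ctrl.camera("side")
A=cv2.resize(a[225:275,190:240],(400,400),interpolation=cv2.INTER_NEAREST);B=cv2.resize(b[310:350,255:295],(400,400),interpolation=cv2.INTER_NEAREST)
g=lambda I:np.clip(255*(I/255.)**1.8,0,255).astype(np.uint8)
cv2.imwrite("pics/z3.png",g(np.hstack([A,B])))
```

```text
[[226.98759265 261.72912927]] [[295.07089205 326.1489273 ]]
```

View pics/z3.png

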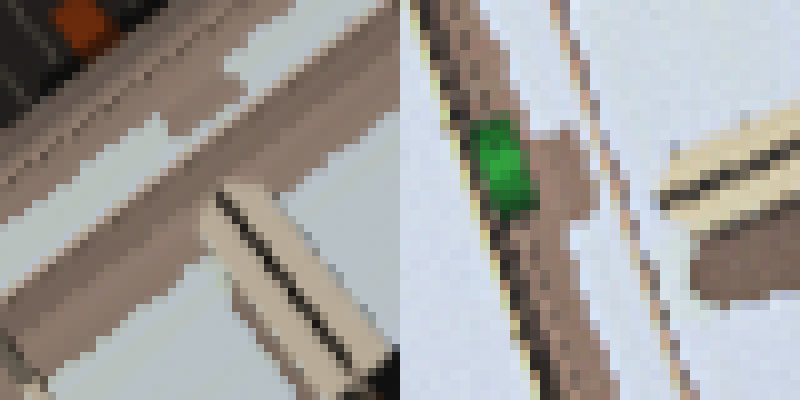

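Run:
```python
from h import *
from scipy.optimize import least_squares
def tri(t,s):
    r=least_squares(lambda P:np.r_[proj("top",P)[0]-t,proj("side",P)[0]-s],[.5,.2,.1]);return r.x,np.abs(r.fun).max()
o=ctrl.get_obs();Rc=R.from_euler('xyz',o['eef_rot'])
x,e=tri((217.2,248.7),(281.2,330));print(x,e,(x-o['ee_pos']),Rc.inv().apply(x-o['ee_pos']))
```

```text
[0.5581003  0.24800472 0.10028705] 0.08659395600656694 [-0.01796402 -0.01997943  0.02107087] [ 0.01068929  0.00028857 -0.03242716]
```

Run:
```python
from h import *
a=cv2.imread("pics/top1.png");b=cv2.imread("pics/side1.png")
A=cv2.resize(a[245:295,215:265],(400,400),interpolation=cv2.INTER_NEAREST);B=cv2.resize(b[305:345,285:325],(400,400),interpolation=cv2.INTER_NEAREST)
g=lambda I:np.clip(255*(I/255.)**1.8,0,255).astype(np.uint8)
cv2.imwrite("pics/z4.png",g(np.hstack([A,B])))
```

```text
(no output)
```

View pics/z4.png

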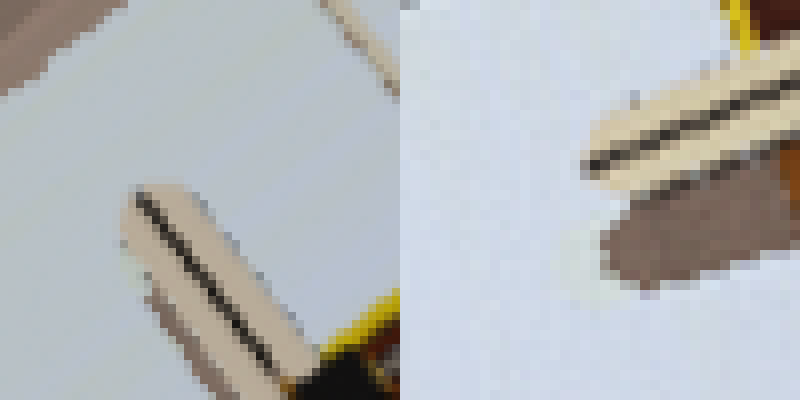

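Run:
```python
from h import *
O=[]
for c,(x,y) in (("top",(205,240)),("side",(275,300))):
    d=np.abs(cv2.imread(f"pics/{c}1.png").astype(int)-cv2.imread(f"pics/{c}0.png")).max(2)[y:y+50,x:x+50]
    I=cv2.cvtColor(np.clip(d*8,0,255).astype(np.uint8),cv2.COLOR_GRAY2BGR);I=cv2.resize(I,(400,400),interpolation=cv2.INTER_NEAREST)
    u=((proj(c,[.5305,.2197,.0935])[0]-(x,y)+.5)*8).astype(int);cv2.circle(I,tuple(int(v) for v in u),4,(0,0,255),-1)
    O.append(I)
cv2.imwrite("pics/z5.png",np.hstack(O))
```

```text
(no output)
```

View pics/z5.png

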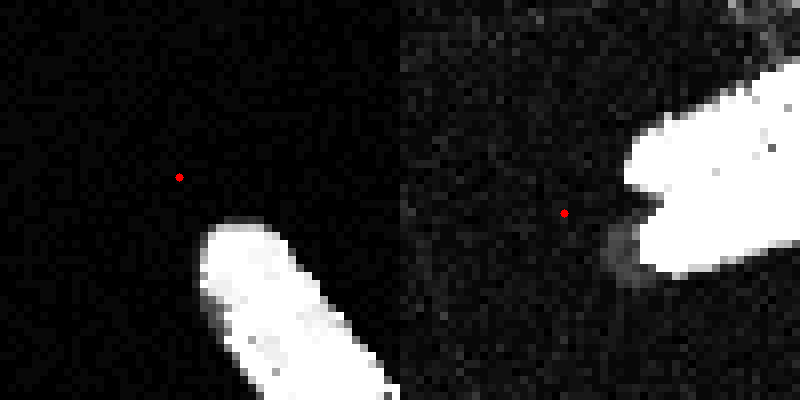

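Run:
```python
from h import *
import pickle
from kin import fit,fk
o=ctrl.get_obs();k,_,_=fit();O=[]
Rc=R.from_euler('xyz',o['eef_rot']);e=o['ee_pos']
for c,(x,y,s) in (("top",(180,220,160)),("side",(250,250,160))):
    I=cv2.resize(ctrl.camera(c)[y:y+s,x:x+s],(400,400))
    pts=[e+Rc.apply([0,0,-d]) for d in(0,.0188,.0968,.15,.2,.3)]+[e+Rc.apply([0,s,-.0968]) for s in(-.0885,.0885)]
    for P in pts:
        u=(proj(c,P)[0]-(x,y))*400/s;cv2.circle(I,tuple(int(v) for v in u),3,(0,0,255),-1)
    O.append(I)
cv2.imwrite("pics/z6.png",np.hstack(O))
```

```text
(no output)
```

View pics/z6.png

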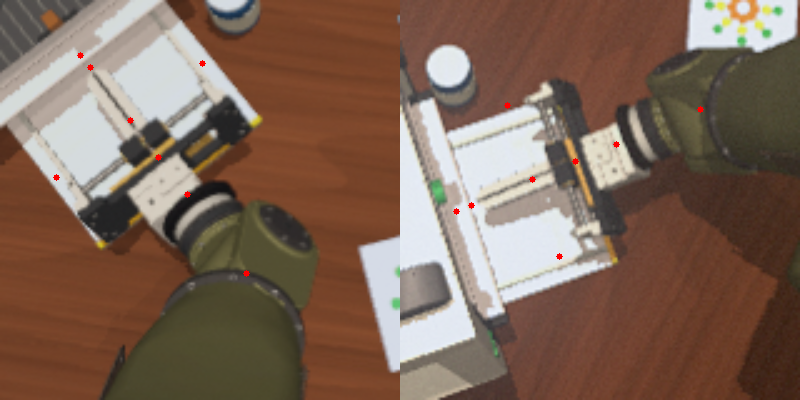

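Run:
```python
from h import *
from kin import fit
k,_,_=fit();print(k)
I=ctrl.camera("side")
I=I.copy();q=ctrl.get_obs()['qpos']
def D(P,col=(0,0,255)):
    for u in proj("side",P): cv2.circle(I,tuple(int(round(v)) for v in u),2,col,-1)
for r,z in((.09,0),):
    D([(r*np.cos(t),r*np.sin(t),z) for t in np.linspace(0,6.28,25)])
D([(0,0,0),(0,0,.2212)],(0,255,255))
e=lambda ax,t:R.from_euler(ax,t)
R1=e('z',q[0]);R2=R1*e('y',q[1]);R3=R2*e('y',q[2])
p1=R1.apply([0,0,k[2]]);ps=[p1]
y=R1.apply([0,1,0])
p2=p1+R2.apply([0,0,k[3]]);p3=p2+R3.apply([k[4],0,k[5]])+y*k[1]
D(np.array([p2-y*.1,p2,p2+y*.1]),(255,0,255));D(p3,(255,255,0))
cv2.imwrite("pics/z7.png",cv2.resize(I[200:440,280:600],(800,600)))
print(p2,p3)
```

```text
[7.46267133e-08 3.65999970e-02 2.21200305e-01 4.24199391e-01
 4.08997039e-02 4.47499874e-01 3.00435005e-01]
[0.20563297 0.01240683 0.59201869] [0.3848435  0.05988602 0.18104692]
```

View pics/z7.png

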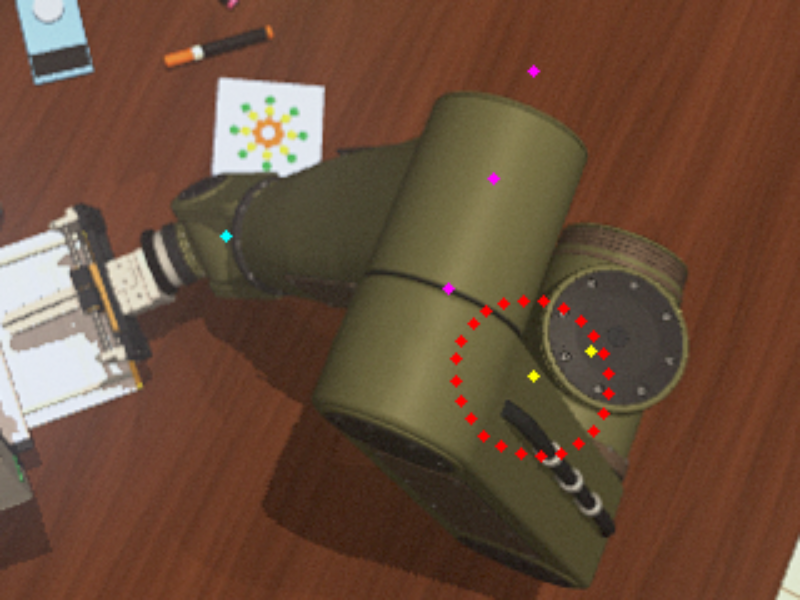

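>>> {"api": "carry_out", "payload": {"deltas": [{"x":-0.6,"y":0,"z":0.2,"wx":0,"wy":0,"wz":0,"jaw":0},{"x":-0.6,"y":0,"z":0.2,"wx":0,"wy":0,"wz":0,"jaw":0},{"x":-0.5,"y":0,"z":0.2,"wx":0,"wy":0,"wz":0,"jaw":0},{"x":0.1,"y":0,"z":0.2,"wx":0,"wy":0,"wz":0,"jaw":0},{"x":0.1,"y":0,"z":0.2,"wx":0,"wy":0,"wz":0,"jaw":0},{"x":0.0,"y":0,"z":0.1,"wx":0,"wy":0,"wz":0,"jaw":0}]}}

```text
time_s: 8.25
ee_pos: [0.5838, 0.2762, 0.0442]
eef_rot: [3.14, -1.225, 0.829]
force: [1.0, 0.3, -0.0]
grip_width: 0.0005
```

```bash
python3 log.py; python3 go.py .016 0 .045 20
```

```text
8.25 [ 0.08   0.612  2.091  2.214  0.927 -1.201] [0.5838 0.2762 0.0442] [ 3.14  -1.225  0.829] [ 1.   0.3 -0. ] 0.0005
booth [-0.0036 -0.001   0.0442]
tilt 19.82 yaw err 0.19 y_z 0.0005
shift units [ 0.37 -0.05  0.91]
turn units [-0.04 -0.04  0.02]
```

>>> {"api": "carry_out", "payload": {"deltas": [{"x":0.1,"y":0,"z":0.15,"wx":0,"wy":0,"wz":0,"jaw":0},{"x":0.0,"y":0,"z":0.15,"wx":0,"wy":0,"wz":0,"jaw":0},{"x":0.0,"y":0,"z":0.0,"wx":0,"wy":0,"wz":0,"jaw":0}]}}

```text
time_s: 8.5
ee_pos: [0.5878, 0.2809, 0.0438]
eef_rot: [3.14, -1.225, 0.83]
force: [-0.7, -0.4, 0.2]
grip_width: 0.0005
```

```bash
python3 log.py; python3 go.py .016 0 .045 20
```

```text
8.5 [ 0.09   0.617  2.078  2.222  0.92  -1.198] [0.5878 0.2809 0.0438] [ 3.14  -1.225  0.83 ] [-0.7 -0.4  0.2] 0.0005
booth [ 0.0025 -0.0008  0.0438]
tilt 19.82 yaw err 0.2 y_z 0.0007
shift units [ 0.28 -0.04  0.62]
turn units [-0.04 -0.04  0.02]
```

>>> {"api": "carry_out", "payload": {"deltas": [{"x":0.1,"y":0,"z":0.2,"wx":0,"wy":0,"wz":0,"jaw":0},{"x":0.0,"y":0,"z":0.2,"wx":0,"wy":0,"wz":0,"jaw":0},{"x":0.1,"y":0,"z":0.15,"wx":0,"wy":0,"wz":0,"jaw":0},{"x":0.0,"y":0,"z":0.0,"wx":0,"wy":0,"wz":0,"jaw":0}]}}

```text
time_s: 8.83
ee_pos: [0.5958, 0.2895, 0.0435]
eef_rot: [3.141, -1.224, 0.829]
force: [-1.0, -0.6, 0.6]
grip_width: 0.0002
```

```bash
python3 log.py; python3 go.py .016 0 .045 20;python3 - <<'E'
from h import *
a=ctrl.camera("top");b=ctrl.camera("side")
A=cv2.resize(a[225:275,190:240],(400,400),interpolation=cv2.INTER_NEAREST);B=cv2.resize(b[310:350,255:295],(400,400),interpolation=cv2.INTER_NEAREST)
g=lambda I:np.clip(255*(I/255.)**1.8,0,255).astype(np.uint8)
cv2.imwrite("pics/z8.png",g(np.hstack([A,B])))
E
```

```text
8.83 [ 0.109  0.627  2.054  2.234  0.904 -1.19 ] [0.5958 0.2895 0.0435] [ 3.141 -1.224  0.829] [-1.  -0.6  0.6] 0.0002
booth [ 0.0142 -0.0008  0.0435]
tilt 19.85 yaw err 0.21 y_z 0.0003
shift units [ 0.1  -0.04  0.06]
turn units [-0.04 -0.03  0.02]
```

View pics/z8.png

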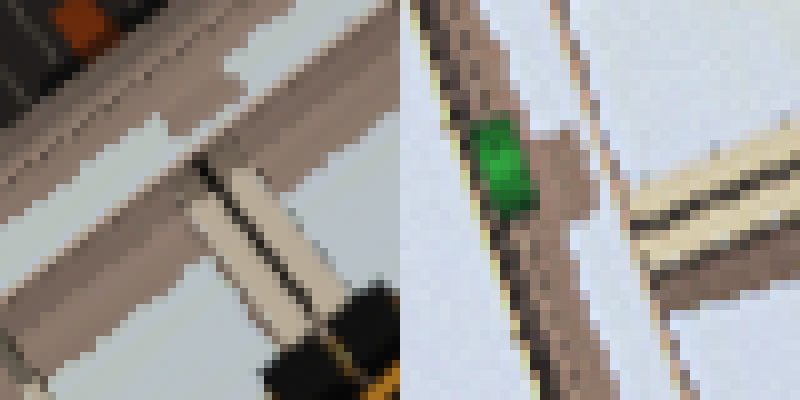

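>>> {"api": "carry_out", "payload": {"deltas": [{"x":0.19,"y":0,"z":-0.07,"wx":0,"wy":0,"wz":0,"jaw":0},{"x":0.19,"y":0,"z":-0.07,"wx":0,"wy":0,"wz":0,"jaw":0},{"x":0.19,"y":0,"z":-0.07,"wx":0,"wy":0,"wz":0,"jaw":0},{"x":0.19,"y":0,"z":-0.07,"wx":0,"wy":0,"wz":0,"jaw":0}]}}

```text
time_s: 9.27
ee_pos: [0.5953, 0.2888, 0.0601]
eef_rot: [3.141, -1.224, 0.828]
force: [-0.3, 1.2, -0.5]
grip_width: 0.0004
```

```bash
python3 log.py; python3 go.py .014 0 .2 20
```

```text
9.27 [ 0.108  0.583  2.063  2.21   0.882 -1.153] [0.5953 0.2888 0.0601] [ 3.141 -1.224  0.828] [-0.3  1.2 -0.5] 0.0004
booth [ 0.0134 -0.0009  0.0601]
tilt 19.86 yaw err 0.18 y_z 0.0002
shift units [ 6.59 -0.04 -2.35]
turn units [-0.04 -0.03  0.02]
```

>>> {"api": "carry_out", "payload": {"deltas": [{"x":0.19,"y":0,"z":-0.06,"wx":0,"wy":0,"wz":0,"jaw":0},{"x":0.19,"y":0,"z":-0.07,"wx":0,"wy":0,"wz":0,"jaw":0},{"x":0.19,"y":0,"z":-0.07,"wx":0,"wy":0,"wz":0,"jaw":0},{"x":0.19,"y":0,"z":-0.07,"wx":0,"wy":0,"wz":0,"jaw":0}]}}

```text
time_s: 9.6
ee_pos: [0.5954, 0.2889, 0.0761]
eef_rot: [3.141, -1.224, 0.828]
force: [0.2, 0.1, -0.3]
grip_width: 0.0004
```

```bash
python3 log.py; python3 go.py .014 0 .2 20
```

```text
9.6 [ 0.109  0.542  2.068  2.186  0.861 -1.115] [0.5954 0.2889 0.0761] [ 3.141 -1.224  0.828] [ 0.2  0.1 -0.3] 0.0004
booth [ 0.0135 -0.0008  0.0761]
tilt 19.86 yaw err 0.19 y_z 0.0001
shift units [ 5.83 -0.04 -2.08]
turn units [-0.04 -0.03  0.02]
```

>>> {"api": "carry_out", "payload": {"deltas": [{"x":0.19,"y":0,"z":-0.07,"wx":0,"wy":0,"wz":0,"jaw":0},{"x":0.19,"y":0,"z":-0.07,"wx":0,"wy":0,"wz":0,"jaw":0},{"x":0.19,"y":0,"z":-0.07,"wx":0,"wy":0,"wz":0,"jaw":0}]}}

```text
time_s: 9.85
ee_pos: [0.5949, 0.2887, 0.0873]
eef_rot: [-3.14, -1.222, 0.826]
force: [1.6, 0.6, -6.5]
grip_width: 0.0
```

```bash
python3 log.py; python3 go.py .014 0 .2 20;python3 - <<'E'
from h import *
a=ctrl.camera("top");b=ctrl.camera("side")
cv2.imwrite("pics/top3.png",a);cv2.imwrite("pics/side3.png",b)
A=cv2.resize(a[225:275,190:240],(400,400),interpolation=cv2.INTER_NEAREST);B=cv2.resize(b[310:350,255:295],(400,400),interpolation=cv2.INTER_NEAREST)
g=lambda I:np.clip(255*(I/255.)**1.8,0,255).astype(np.uint8)
cv2.imwrite("pics/z9.png",g(np.hstack([A,B])))
E
```

```text
9.85 [ 0.108  0.512  2.071  2.165  0.844 -1.084] [0.5949 0.2887 0.0873] [-3.14  -1.222  0.826] [ 1.6  0.6 -6.5] 0.0
booth [ 0.0131 -0.0007  0.0873]
tilt 19.98 yaw err 0.19 y_z -0.0004
shift units [ 5.31 -0.04 -1.88]
turn units [-0.04 -0.    0.01]
```

View pics/z9.png

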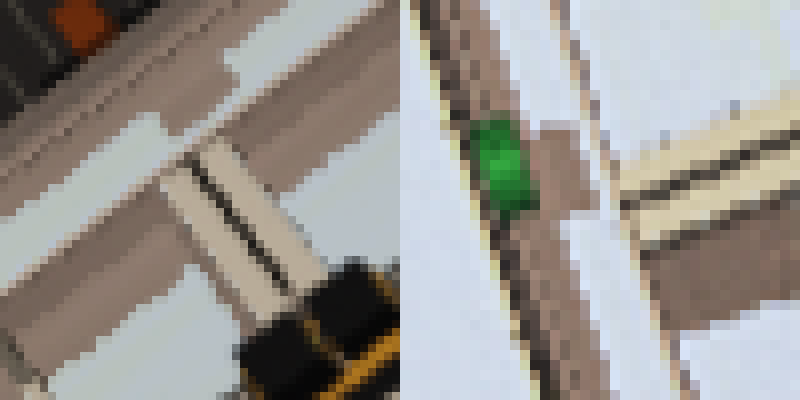

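Run:
```python
from h import *
p=np.load("pose.npy")
def at(c,x,h,bx,u=None,v=None):
    ys=np.linspace(-.135,.135,200);q=proj(c,b2w(p,np.c_[np.full(200,bx),ys,np.full(200,h)]))
    o=np.argsort(q[:,0]);
    return np.interp(u,q[o,0],q[o,1]) if u is not None else np.interp(v,q[np.argsort(q[:,1]),1],q[np.argsort(q[:,1]),0])
for h in(.06,.07,.08,.09,.1,.11,.12):
    print(h,[np.round(at("top",0,h+.004,-.032,u=u),1) for u in(190,215,240)],[np.round(at("side",0,h+.004,-.032,v=v),1) for v in(310,330,350)])
```

```text
0.06 [np.float64(269.6), np.float64(250.4), np.float64(231.3)] [np.float64(271.2), np.float64(277.7), np.float64(284.2)]
0.07 [np.float64(268.2), np.float64(249.1), np.float64(229.9)] [np.float64(271.1), np.float64(277.6), np.float64(284.2)]
0.08 [np.float64(266.8), np.float64(247.7), np.float64(228.6)] [np.float64(271.1), np.float64(277.6), np.float64(284.1)]
0.09 [np.float64(265.5), np.float64(246.3), np.float64(227.2)] [np.float64(271.0), np.float64(277.5), np.float64(284.1)]
0.1 [np.float64(264.0), np.float64(244.9), np.float64(225.8)] [np.float64(271.0), np.float64(277.5), np.float64(284.0)]
0.11 [np.float64(262.6), np.float64(243.5), np.float64(224.4)] [np.float64(270.9), np.float64(277.4), np.float64(284.0)]
0.12 [np.float64(261.2), np.float64(242.0), np.float64(223.0)] [np.float64(270.9), np.float64(277.4), np.float64(283.9)]
```

>>> {"api": "carry_out", "payload": {"deltas": [{"x":0.19,"y":0,"z":-0.07,"wx":0,"wy":0,"wz":0,"jaw":0},{"x":0.21,"y":0,"z":-0.08,"wx":0,"wy":0,"wz":0,"jaw":0},{"x":0.24,"y":0,"z":-0.08,"wx":0,"wy":0,"wz":0,"jaw":0},{"x":0.24,"y":0,"z":-0.08,"wx":0,"wy":0,"wz":0,"jaw":0},{"x":0.24,"y":0,"z":-0.08,"wx":0,"wy":0,"wz":0,"jaw":0},{"x":0.24,"y":0,"z":-0.08,"wx":0,"wy":0,"wz":0,"jaw":0}]}}

```text
time_s: 10.45
ee_pos: [0.595, 0.2889, 0.1163]
eef_rot: [-3.14, -1.222, 0.826]
force: [-6.7, -6.7, -6.1]
grip_width: 0.0002
```

```bash
python3 log.py; python3 go.py .013 0 .2 20
```

```text
10.45 [ 0.109  0.44   2.074  2.112  0.807 -1.005] [0.595  0.2889 0.1163] [-3.14  -1.222  0.826] [-6.7 -6.7 -6.1] 0.0002
booth [ 0.0133 -0.0006  0.1163]
tilt 19.96 yaw err 0.18 y_z -0.0005
shift units [ 3.93 -0.03 -1.44]
turn units [-0.04 -0.01  0.01]
```

>>> {"api": "carry_out", "payload": {"deltas": [{"x":-0.03,"y":0,"z":-0.07,"wx":0,"wy":0,"wz":0,"jaw":0},{"x":0.02,"y":0,"z":-0.1,"wx":0,"wy":0,"wz":0,"jaw":0}]}}

```text
time_s: 10.62
ee_pos: [0.5935, 0.2869, 0.1185]
eef_rot: [3.14, -1.225, 0.83]
force: [0.8, 1.3, -5.3]
grip_width: 0.0002
```

```bash
python3 log.py; python3 go.py .013 0 .2 20
```

```text
10.62 [ 0.104  0.434  2.079  2.108  0.812 -1.005] [0.5935 0.2869 0.1185] [ 3.14  -1.225  0.83 ] [ 0.8  1.3 -5.3] 0.0002
booth [ 0.0108 -0.0008  0.1185]
tilt 19.78 yaw err 0.2 y_z 0.0007
shift units [ 3.87 -0.04 -1.28]
turn units [-0.04 -0.05  0.02]
```

>>> {"api": "carry_out", "payload": {"deltas": [{"x":0.2,"y":0,"z":-0.08,"wx":0,"wy":0,"wz":0,"jaw":0},{"x":0.24,"y":0,"z":-0.09,"wx":0,"wy":0,"wz":0,"jaw":0},{"x":0.24,"y":0,"z":-0.09,"wx":0,"wy":0,"wz":0,"jaw":0},{"x":0.24,"y":0,"z":-0.09,"wx":0,"wy":0,"wz":0,"jaw":0},{"x":0.24,"y":0,"z":-0.09,"wx":0,"wy":0,"wz":0,"jaw":0},{"x":0.24,"y":0,"z":-0.09,"wx":0,"wy":0,"wz":0,"jaw":0},{"x":0.24,"y":0,"z":-0.09,"wx":0,"wy":0,"wz":0,"jaw":0}]}}

```text
time_s: 11.2
ee_pos: [0.593, 0.2865, 0.1533]
eef_rot: [3.141, -1.224, 0.828]
force: [1.2, 1.7, -5.6]
grip_width: 0.0006
```

```bash
python3 log.py; python3 go.py .011 0 .2 20
```

```text
11.2 [ 0.103  0.349  2.077  2.03   0.769 -0.895] [0.593  0.2865 0.1533] [ 3.141 -1.224  0.828] [ 1.2  1.7 -5.6] 0.0006
booth [ 0.0102 -0.0007  0.1533]
tilt 19.86 yaw err 0.2 y_z 0.0002
shift units [ 2.21 -0.04 -0.75]
turn units [-0.04 -0.03  0.02]
```

>>> {"api": "carry_out", "payload": {"deltas": [{"x":0.24,"y":0,"z":-0.08,"wx":0,"wy":0,"wz":0,"jaw":0},{"x":0.24,"y":0,"z":-0.08,"wx":0,"wy":0,"wz":0,"jaw":0},{"x":0.24,"y":0,"z":-0.09,"wx":0,"wy":0,"wz":0,"jaw":0},{"x":0.24,"y":0,"z":-0.09,"wx":0,"wy":0,"wz":0,"jaw":0},{"x":0.24,"y":0,"z":-0.09,"wx":0,"wy":0,"wz":0,"jaw":0},{"x":0.24,"y":0,"z":-0.09,"wx":0,"wy":0,"wz":0,"jaw":0},{"x":0.24,"y":0,"z":-0.09,"wx":0,"wy":0,"wz":0,"jaw":0},{"x":0.24,"y":0,"z":-0.09,"wx":0,"wy":0,"wz":0,"jaw":0},{"x":0.24,"y":0,"z":-0.09,"wx":0,"wy":0,"wz":0,"jaw":0},{"x":0.19,"y":0,"z":-0.07,"wx":0,"wy":0,"wz":0,"jaw":0}]}}

```text
time_s: 12.03
ee_pos: [0.5929, 0.2863, 0.2033]
eef_rot: [3.141, -1.224, 0.828]
force: [1.5, 2.0, -6.8]
grip_width: 0.0009
```

```bash
python3 log.py; python3 go.py .011 0 .21 20
```

```text
12.03 [ 0.103  0.239  2.059  1.901  0.72  -0.721] [0.5929 0.2863 0.2033] [ 3.141 -1.224  0.828] [ 1.5  2.  -6.8] 0.0009
booth [ 0.0099 -0.0008  0.2033]
tilt 19.85 yaw err 0.2 y_z 0.0002
shift units [ 0.33 -0.04 -0.06]
turn units [-0.04 -0.03  0.02]
```

>>> {"api": "carry_out", "payload": {"deltas": [{"x":0.1,"y":0,"z":-0.03,"wx":0,"wy":0,"wz":0,"jaw":0},{"x":0.1,"y":0,"z":-0.03,"wx":0,"wy":0,"wz":0,"jaw":0},{"x":0.1,"y":0,"z":-0.04,"wx":0,"wy":0,"wz":0,"jaw":0},{"x":0.1,"y":0,"z":-0.04,"wx":0,"wy":0,"wz":0,"jaw":0},{"x":0.1,"y":0,"z":-0.04,"wx":0,"wy":0,"wz":0,"jaw":0}]}}

```text
time_s: 12.45
ee_pos: [0.5929, 0.2863, 0.2134]
eef_rot: [-3.141, -1.224, 0.828]
force: [2.0, 3.0, -6.8]
grip_width: 0.0005
```

```bash
python3 log.py
```

```text
12.45 [ 0.103  0.219  2.053  1.872  0.712 -0.682] [0.5929 0.2863 0.2134] [-3.141 -1.224  0.828] [ 2.   3.  -6.8] 0.0005
```

>>> {"api": "carry_out", "payload": {"deltas": [{"x":0.07,"y":0,"z":-0.02,"wx":0,"wy":0,"wz":0,"jaw":0},{"x":0.07,"y":0,"z":-0.02,"wx":0,"wy":0,"wz":0,"jaw":0},{"x":0.07,"y":0,"z":-0.02,"wx":0,"wy":0,"wz":0,"jaw":0},{"x":0.07,"y":0,"z":-0.02,"wx":0,"wy":0,"wz":0,"jaw":0}]}}

```text
time_s: 12.78
ee_pos: [0.593, 0.2864, 0.2188]
eef_rot: [-3.141, -1.223, 0.827]
force: [-5.0, -3.7, -6.9]
grip_width: 0.0005
```

>>> {"api": "carry_out", "payload": {"deltas": [{"x":0.05,"y":0,"z":-0.02,"wx":0,"wy":0,"wz":0,"jaw":0},{"x":0.05,"y":0,"z":-0.02,"wx":0,"wy":0,"wz":0,"jaw":0},{"x":0.05,"y":0,"z":-0.01,"wx":0,"wy":0,"wz":0,"jaw":0}]}}

```text
time_s: 13.03
ee_pos: [0.593, 0.2865, 0.222]
eef_rot: [-3.141, -1.223, 0.827]
force: [-6.9, -6.4, -6.3]
grip_width: 0.0002
```

>>> {"api": "carry_out", "payload": {"deltas": [{"x":-0.02,"y":0,"z":-0.07,"wx":0,"wy":0,"wz":0,"jaw":0},{"x":0.02,"y":0,"z":-0.05,"wx":0,"wy":0,"wz":0,"jaw":0}]}}

```text
time_s: 13.2
ee_pos: [0.5917, 0.285, 0.2233]
eef_rot: [3.141, -1.224, 0.828]
force: [1.0, 1.9, -6.3]
grip_width: 0.0001
```

```bash
python3 log.py;python3 go.py .011 0 .23 20
```

```text
13.2 [ 0.1    0.196  2.051  1.843  0.707 -0.646] [0.5917 0.285  0.2233] [ 3.141 -1.224  0.828] [ 1.   1.9 -6.3] 0.0001
booth [ 0.0082 -0.0008  0.2233]
tilt 19.84 yaw err 0.2 y_z 0.0
shift units [ 0.36 -0.04  0.02]
turn units [-0.04 -0.03  0.02]
```

Good. Continue slowly.

>>> {"api": "carry_out", "payload": {"deltas": [{"x":0.06,"y":0,"z":-0.025,"wx":0,"wy":0,"wz":0,"jaw":0},{"x":0.06,"y":0,"z":-0.025,"wx":0,"wy":0,"wz":0,"jaw":0},{"x":0.06,"y":0,"z":-0.025,"wx":0,"wy":0,"wz":0,"jaw":0}]}}

```text
time_s: 13.45
ee_pos: [0.5916, 0.2849, 0.2272]
eef_rot: [3.141, -1.224, 0.828]
force: [1.4, 1.8, -7.9]
grip_width: 0.0008
```

>>> {"api": "carry_out", "payload": {"deltas": [{"x":0.05,"y":0,"z":-0.02,"wx":0,"wy":0,"wz":0,"jaw":0},{"x":0.05,"y":0,"z":-0.02,"wx":0,"wy":0,"wz":0,"jaw":0}]}}

```text
time_s: 13.62
ee_pos: [0.5916, 0.2848, 0.2293]
eef_rot: [3.141, -1.224, 0.828]
force: [1.7, 1.3, -7.1]
grip_width: 0.0006
```

>>> {"api": "carry_out", "payload": {"deltas": [{"x":0.05,"y":0,"z":-0.02,"wx":0,"wy":0,"wz":0,"jaw":0},{"x":0.05,"y":0,"z":-0.02,"wx":0,"wy":0,"wz":0,"jaw":0}]}}

```text
time_s: 13.78
ee_pos: [0.5915, 0.2847, 0.2313]
eef_rot: [-3.141, -1.224, 0.828]
force: [1.4, 1.8, -7.7]
grip_width: 0.0007
```

>>> {"api": "carry_out", "payload": {"deltas": [{"x":0.05,"y":0,"z":-0.02,"wx":0,"wy":0,"wz":0,"jaw":0},{"x":0.05,"y":0,"z":-0.02,"wx":0,"wy":0,"wz":0,"jaw":0}]}}

```text
time_s: 13.95
ee_pos: [0.5912, 0.2846, 0.2327]
eef_rot: [-3.141, -1.223, 0.827]
force: [3.1, 2.4, -12.9]
grip_width: 0.0007
```

>>> {"api": "carry_out", "payload": {"deltas": [{"x":0,"y":0,"z":0,"wx":0,"wy":0,"wz":0,"jaw":0}]}}

```text
time_s: 14.03
ee_pos: [0.5912, 0.2846, 0.2328]
eef_rot: [-3.141, -1.223, 0.827]
force: [1.2, 0.9, -11.2]
grip_width: 0.0006
```

```bash
python3 log.py;python3 go.py .01 0 .23 20
```

```text
14.03 [ 0.099  0.176  2.045  1.811  0.7   -0.605] [0.5912 0.2846 0.2328] [-3.141 -1.223  0.827] [  1.2   0.9 -11.2] 0.0006
booth [ 0.0075 -0.0007  0.2328]
tilt 19.94 yaw err 0.19 y_z -0.0003
shift units [-0.09 -0.04  0.17]
turn units [-0.04 -0.01  0.01]
```

>>> {"api": "carry_out", "payload": {"deltas": [{"x":0.03,"y":0,"z":-0.01,"wx":0,"wy":0,"wz":0,"jaw":0},{"x":0,"y":0,"z":0,"wx":0,"wy":0,"wz":0,"jaw":0}]}}

```text
time_s: 14.2
ee_pos: [0.5912, 0.2846, 0.2332]
eef_rot: [-3.14, -1.223, 0.826]
force: [3.0, 1.7, -15.0]
grip_width: 0.0004
```

>>> {"api": "carry_out", "payload": {"deltas": [{"x":-0.1,"y":0,"z":0.03,"wx":0,"wy":0,"wz":0,"jaw":0},{"x":-0.3,"y":0,"z":0.1,"wx":0,"wy":0,"wz":0,"jaw":0},{"x":-0.6,"y":0,"z":0.2,"wx":0,"wy":0,"wz":0,"jaw":0},{"x":-0.3,"y":0,"z":-0.6,"wx":0,"wy":0,"wz":0,"jaw":0},{"x":-0.3,"y":0,"z":-0.8,"wx":0,"wy":0,"wz":0,"jaw":0},{"x":-0.3,"y":0,"z":-0.8,"wx":0,"wy":0,"wz":0,"jaw":0},{"x":-0.3,"y":0,"z":-0.8,"wx":0,"wy":0,"wz":0,"jaw":40},{"x":-0.8,"y":0,"z":0.2,"wx":0,"wy":0,"wz":0,"jaw":40},{"x":-0.8,"y":0,"z":0.2,"wx":0,"wy":0,"wz":0,"jaw":40},{"x":-0.8,"y":0,"z":0.2,"wx":0,"wy":0,"wz":0,"jaw":40},{"x":0,"y":0,"z":0,"wx":0,"wy":0,"wz":0,"jaw":40}]}}

```text
time_s: 15.12
ee_pos: [0.5439, 0.2327, 0.1603]
eef_rot: [-3.138, -1.224, 0.824]
force: [0.6, 0.4, -0.1]
grip_width: 0.0302
```

```bash
python3 log.py;python3 go.py .01 0 .05 20
python3 - <<'E'
from h import *
a=ctrl.camera("top");b=ctrl.camera("side")
cv2.imwrite("pics/top4.png",a);cv2.imwrite("pics/side4.png",b)
for c in("top","side"): print([(d['position'],round(d['conf'],2)) for d in ctrl.mark_of(c,"grip")],[(d['position'],round(d['conf'],2)) for d in ctrl.mark_of(c,"ledge")],[(d['position'],round(d['conf'],2)) for d in ctrl.mark_of(c,"tray")])
A=cv2.resize(a[130:290,110:270],(560,560),interpolation=cv2.INTER_CUBIC)
cv2.imwrite("pics/z10.png",A)
E
```

```text
15.12 [-0.034  0.235  2.218  1.917  0.861 -0.881] [0.5439 0.2327 0.1603] [-3.138 -1.224  0.824] [ 0.6  0.4 -0.1] 0.0302
booth [-0.0627 -0.0012  0.1603]
tilt 19.85 yaw err 0.17 y_z -0.0011
shift units [-3.95 -0.04  5.29]
turn units [-0.03 -0.03 -0.  ]
[([228.5, 200.4], 0.66)] [([227.6, 196.4], 0.74)] []
[] [([322.3, 265.7], 0.77)] []
```

View pics/z10.png

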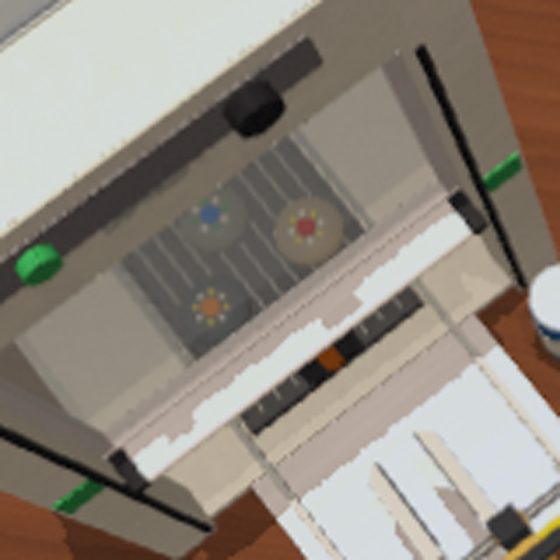

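View pics/side4.png

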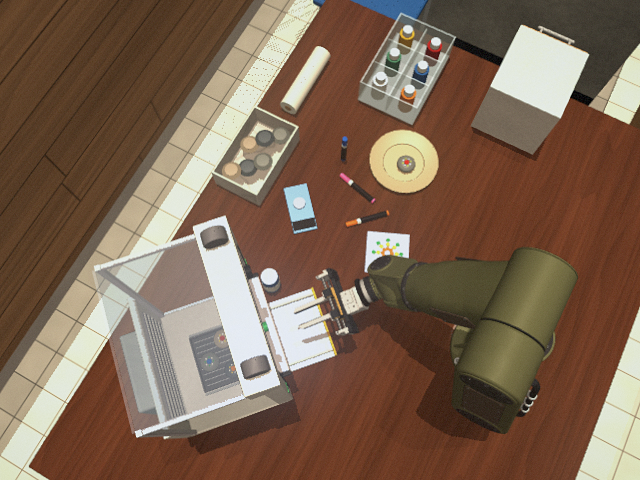

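Run:
```python
from h import *
pose=np.load("pose.npy");c,s=np.cos(pose[2]),np.sin(pose[2])
def bb(P): d=P-[pose[0],pose[1],0];return np.round([c*d[0]+s*d[1],-s*d[0]+c*d[1],P[2]],4)
print(bb(plane("top",(200.8,228),.082)),bb(plane("top",(200.4,228.5),.06)))
# tips, fingers open: crop px (425,435),(378,467) 
P=[np.array(v)/3.5+(110,130) for v in((425,435),(378,467))]
o=ctrl.get_obs();Rc=R.from_euler('xyz',o['eef_rot'])
for L in(0,.015,.02,.03):
  for w in(-1,1):
    q=proj("top",o['ee_pos']+Rc.apply([.008,w*(o['grip_width']/2+.006),-L]))[0];print(L,w,((q-(110,130))*3.5).round())
o=cv2.imread("pics/side4.png");cv2.imwrite("pics/z11.png",cv2.resize(o[285:345,280:340],(600,600),interpolation=cv2.INTER_NEAREST))
```

```text
[0.0315 0.0002 0.082 ] [0.0383 0.0025 0.06  ]
0 -1 [341. 439.]
0 1 [401. 393.]
0.015 -1 [352. 454.]
0.015 1 [412. 407.]
0.02 -1 [356. 459.]
0.02 1 [416. 412.]
0.03 -1 [363. 469.]
0.03 1 [424. 422.]
```

View pics/z11.png

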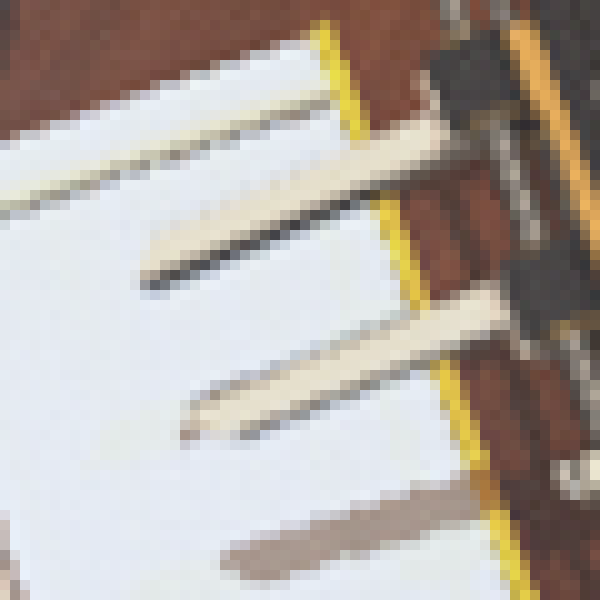

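Run:
```python
from h import *
from scipy.optimize import least_squares
o=ctrl.get_obs();Rc=R.from_euler('xyz',o['eef_rot'])
t,s=(224.7,258.9),(296.8,321.)
r=least_squares(lambda P:np.r_[proj("top",P)[0]-t,proj("side",P)[0]-s],[.5,.2,.1])
print(r.x,r.fun,Rc.inv().apply(r.x-o['ee_pos']))
for L in(.0,.0188,.025,.03):
    P=o['ee_pos']+Rc.apply([.008,0,-L]);print(L,proj("top",P)[0]-t,proj("side",P)[0]-s)
```

```text
[0.52675674 0.213345   0.15730428] [-0.06320168  0.26769061 -0.2633478  -0.17479598] [-0.01379674  0.00052304 -0.02301565]
0.0 [ -8.73037134 -10.12015228] [-10.73312731   2.78667613]
0.0188 [-4.68044493 -4.77674328] [-4.5164054   0.18753698]
0.025 [-3.33131768 -2.99712123] [-2.45876313 -0.67288562]
0.03 [-2.23837673 -1.55557695] [-0.79667884 -1.36795499]
```

>>> {"api": "carry_out", "payload": {"deltas": [{"x":-0.9,"y":-0.06,"z":0.33,"wx":0,"wy":0,"wz":0,"jaw":45},{"x":-0.9,"y":0,"z":0.33,"wx":0,"wy":0,"wz":0,"jaw":45},{"x":-0.9,"y":0,"z":0.33,"wx":0,"wy":0,"wz":0,"jaw":45},{"x":-0.9,"y":0,"z":0.33,"wx":0,"wy":0,"wz":0,"jaw":45},{"x":-0.9,"y":0,"z":0.33,"wx":0,"wy":0,"wz":0,"jaw":45},{"x":-0.8,"y":0,"z":0.3,"wx":0,"wy":0,"wz":0,"jaw":45},{"x":0.25,"y":0,"z":0.7,"wx":0,"wy":0,"wz":0,"jaw":45},{"x":0.25,"y":0,"z":0.7,"wx":0,"wy":0,"wz":0,"jaw":45},{"x":0.25,"y":0,"z":0.7,"wx":0,"wy":0,"wz":0,"jaw":45},{"x":0,"y":0,"z":0,"wx":0,"wy":0,"wz":0,"jaw":45}]}}

```text
time_s: 16.35
ee_pos: [0.575, 0.2685, 0.0493]
eef_rot: [3.138, -1.226, 0.833]
force: [-0.1, 0.8, 0.1]
grip_width: 0.0424
```

```bash
python3 log.py;python3 go.py .0685 0 .0465 20
python3 - <<'E'
from h import *
a=ctrl.camera("top");b=ctrl.camera("side")
cv2.imwrite("pics/top5.png",a);cv2.imwrite("pics/side5.png",b)
A=cv2.resize(a[190:290,160:260],(600,600),interpolation=cv2.INTER_CUBIC)
cv2.imwrite("pics/z12.png",A)
E
```

```text
16.35 [ 0.061  0.588  2.118  2.196  0.937 -1.201] [0.575  0.2685 0.0493] [ 3.138 -1.226  0.833] [-0.1  0.8  0.1] 0.0424
booth [-0.0153  0.0003  0.0493]
tilt 19.77 yaw err 0.23 y_z 0.0013
shift units [1.28 0.03 3.99]
turn units [-0.05 -0.05  0.03]
```

View pics/z12.png

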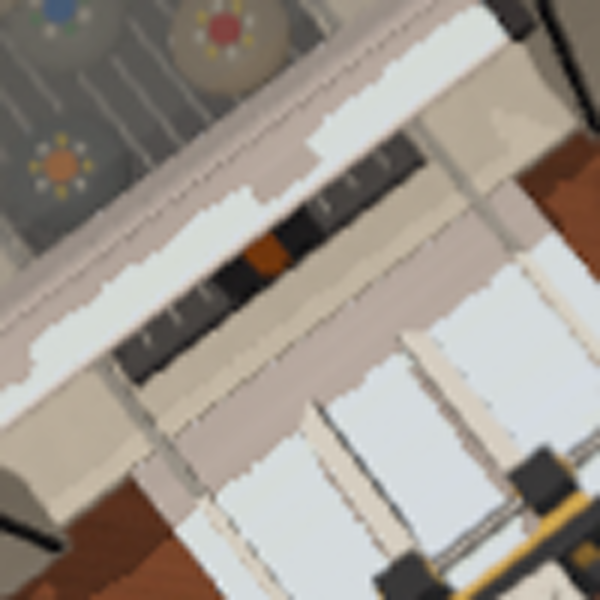

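>>> {"api": "carry_out", "payload": {"deltas": [{"x":0.2,"y":-0.02,"z":0.65,"wx":0,"wy":0,"wz":0,"jaw":45},{"x":0.2,"y":0,"z":0.65,"wx":0,"wy":0,"wz":0,"jaw":45},{"x":0.2,"y":0,"z":0.65,"wx":0,"wy":0,"wz":0,"jaw":45},{"x":0.2,"y":0,"z":0.65,"wx":0,"wy":0,"wz":0,"jaw":45},{"x":0.2,"y":0,"z":0.65,"wx":0,"wy":0,"wz":0,"jaw":45},{"x":0.2,"y":0,"z":0.6,"wx":0,"wy":0,"wz":0,"jaw":45},{"x":0,"y":0,"z":0,"wx":0,"wy":0,"wz":0,"jaw":45}]}}

```text
time_s: 17.03
ee_pos: [0.6284, 0.3272, 0.0454]
eef_rot: [3.14, -1.225, 0.83]
force: [0.2, -0.6, 0.7]
grip_width: 0.0424
```

```bash
python3 log.py;python3 go.py .0685 0 .0465 20
python3 - <<'E'
from h import *
a=ctrl.camera("top");b=ctrl.camera("side")
cv2.imwrite("pics/top6.png",a);cv2.imwrite("pics/side6.png",b)
A=cv2.resize(a[190:290,160:260],(600,600),interpolation=cv2.INTER_CUBIC)
cv2.imwrite("pics/z13.png",A)
E
```

```text
17.03 [ 0.185  0.666  1.949  2.276  0.835 -1.153] [0.6284 0.3272 0.0454] [ 3.14  -1.225  0.83 ] [ 0.2 -0.6  0.7] 0.0424
booth [0.0641 0.0009 0.0454]
tilt 19.82 yaw err 0.21 y_z 0.0007
shift units [0.13 0.05 0.19]
turn units [-0.04 -0.04  0.02]
```

View pics/z13.png

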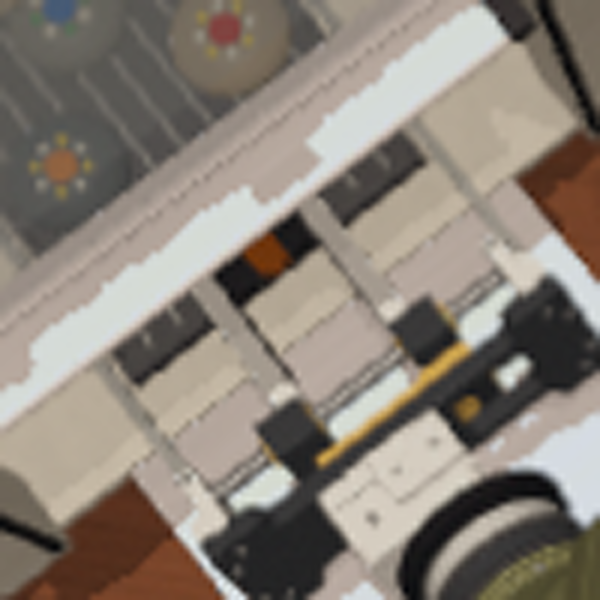

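>>> {"api": "carry_out", "payload": {"deltas": [{"x":0.1,"y":0.03,"z":0.2,"wx":0,"wy":0,"wz":0,"jaw":45},{"x":0,"y":0,"z":0,"wx":0,"wy":0,"wz":0,"jaw":5},{"x":0,"y":0,"z":0,"wx":0,"wy":0,"wz":0,"jaw":5},{"x":0,"y":0,"z":0,"wx":0,"wy":0,"wz":0,"jaw":5},{"x":0,"y":0,"z":0,"wx":0,"wy":0,"wz":0,"jaw":5},{"x":0,"y":0,"z":0,"wx":0,"wy":0,"wz":0,"jaw":5}], "squeeze": 25}}

```text
time_s: 17.63
ee_pos: [0.6312, 0.3295, 0.0454]
eef_rot: [-3.142, -1.224, 0.828]
force: [-0.9, -2.7, 0.3]
grip_width: 0.0138
```

```bash
python3 log.py;python3 go.py -.12 0 .0465 20
```

```text
17.63 [ 0.189  0.669  1.94   2.277  0.828 -1.148] [0.6312 0.3295 0.0454] [-3.142 -1.224  0.828] [-0.9 -2.7  0.3] 0.0138
booth [0.0676 0.0004 0.0454]
tilt 19.87 yaw err 0.19 y_z -0.0
shift units [-3.14 -0.01 -8.84]
turn units [-0.04 -0.03  0.01]
```

>>> {"api": "carry_out", "payload": {"deltas": [{"x":-0.02,"y":0,"z":-0.06,"wx":0,"wy":0,"wz":0,"jaw":5},{"x":-0.05,"y":0,"z":-0.14,"wx":0,"wy":0,"wz":0,"jaw":5},{"x":-0.08,"y":0,"z":-0.22,"wx":0,"wy":0,"wz":0,"jaw":5},{"x":-0.1,"y":0,"z":-0.28,"wx":0,"wy":0,"wz":0,"jaw":5},{"x":-0.1,"y":0,"z":-0.28,"wx":0,"wy":0,"wz":0,"jaw":5},{"x":-0.1,"y":0,"z":-0.28,"wx":0,"wy":0,"wz":0,"jaw":5},{"x":-0.1,"y":0,"z":-0.28,"wx":0,"wy":0,"wz":0,"jaw":5},{"x":-0.1,"y":0,"z":-0.28,"wx":0,"wy":0,"wz":0,"jaw":5}]}}

```text
time_s: 18.3
ee_pos: [0.6046, 0.3005, 0.0454]
eef_rot: [-3.141, -1.224, 0.827]
force: [2.5, 2.5, -2.9]
grip_width: 0.0137
```

```bash
python3 log.py;python3 go.py -.119 0 .0455 20
```

```text
18.3 [ 0.134  0.633  2.027  2.247  0.881 -1.176] [0.6046 0.3005 0.0454] [-3.141 -1.224  0.827] [ 2.5  2.5 -2.9] 0.0137
booth [0.0283 0.0003 0.0454]
tilt 19.9 yaw err 0.18 y_z -0.0002
shift units [-2.5  -0.01 -6.93]
turn units [-0.04 -0.02  0.01]
```

>>> {"api": "carry_out", "payload": {"deltas": [{"x":-0.12,"y":0,"z":-0.33,"wx":0,"wy":0,"wz":0,"jaw":5},{"x":-0.13,"y":0,"z":-0.36,"wx":0,"wy":0,"wz":0,"jaw":5},{"x":-0.13,"y":0,"z":-0.36,"wx":0,"wy":0,"wz":0,"jaw":5},{"x":-0.13,"y":0,"z":-0.36,"wx":0,"wy":0,"wz":0,"jaw":5},{"x":-0.13,"y":0,"z":-0.36,"wx":0,"wy":0,"wz":0,"jaw":5},{"x":-0.13,"y":0,"z":-0.36,"wx":0,"wy":0,"wz":0,"jaw":5},{"x":-0.13,"y":0,"z":-0.36,"wx":0,"wy":0,"wz":0,"jaw":5},{"x":-0.13,"y":0,"z":-0.36,"wx":0,"wy":0,"wz":0,"jaw":5},{"x":-0.13,"y":0,"z":-0.36,"wx":0,"wy":0,"wz":0,"jaw":5},{"x":-0.13,"y":0,"z":-0.36,"wx":0,"wy":0,"wz":0,"jaw":5}]}}

```text
time_s: 19.13
ee_pos: [0.5533, 0.2447, 0.0455]
eef_rot: [3.142, -1.224, 0.828]
force: [0.9, 1.1, -3.8]
grip_width: 0.0133
```

```bash
python3 log.py;python3 go.py -.119 0 .0455 20
python3 - <<'E'
from h import *
a=ctrl.camera("top");b=ctrl.camera("side")
cv2.imwrite("pics/top7.png",a);cv2.imwrite("pics/side7.png",b)
cv2.imwrite("pics/z14.png",cv2.resize(a[150:330,120:320],(600,540),interpolation=cv2.INTER_CUBIC))
E
```

```text
19.13 [-0.     0.574  2.179  2.157  0.982 -1.229] [0.5533 0.2447 0.0455] [ 3.142 -1.224  0.828] [ 0.9  1.1 -3.8] 0.0133
booth [-0.0475  0.      0.0455]
tilt 19.87 yaw err 0.19 y_z 0.0
shift units [-1.22 -0.01 -3.36]
turn units [-0.04 -0.03  0.01]
```

View pics/z14.png

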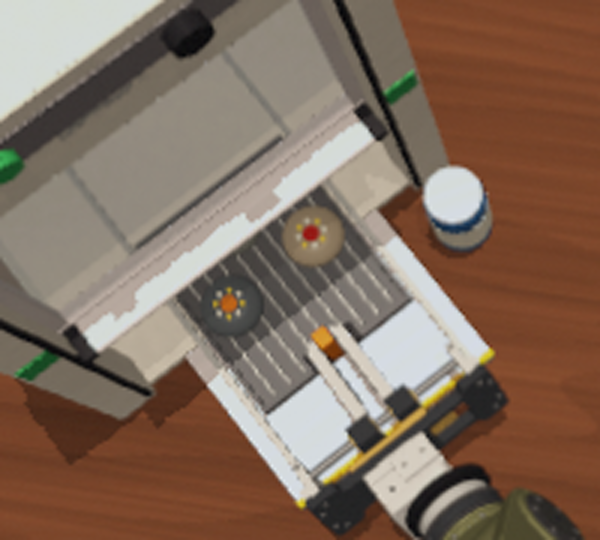

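>>> {"api": "carry_out", "payload": {"deltas": [{"x":-0.14,"y":0,"z":-0.37,"wx":0,"wy":0,"wz":0,"jaw":5},{"x":-0.14,"y":0,"z":-0.37,"wx":0,"wy":0,"wz":0,"jaw":5},{"x":-0.14,"y":0,"z":-0.37,"wx":0,"wy":0,"wz":0,"jaw":5},{"x":-0.14,"y":0,"z":-0.37,"wx":0,"wy":0,"wz":0,"jaw":5},{"x":-0.14,"y":0,"z":-0.37,"wx":0,"wy":0,"wz":0,"jaw":5},{"x":-0.13,"y":0,"z":-0.36,"wx":0,"wy":0,"wz":0,"jaw":5},{"x":-0.1,"y":0,"z":-0.25,"wx":0,"wy":0,"wz":0,"jaw":5}]}}

```text
time_s: 19.82
ee_pos: [0.518, 0.2059, 0.0453]
eef_rot: [3.14, -1.225, 0.829]
force: [3.4, 3.3, 2.4]
grip_width: 0.0137
```

```bash
python3 log.py;python3 go.py -.119 0 .0455 20
```

```text
19.82 [-0.119  0.545  2.27   2.066  1.05  -1.266] [0.518  0.2059 0.0453] [ 3.14  -1.225  0.829] [3.4 3.3 2.4] 0.0137
booth [-0.1    -0.0004  0.0453]
tilt 19.79 yaw err 0.17 y_z 0.0004
shift units [-0.31 -0.02 -0.9 ]
turn units [-0.03 -0.05  0.02]
```

Now slow steps of ~3 mm until the lip is felt.

>>> {"api": "carry_out", "payload": {"deltas": [{"x":-0.05,"y":0,"z":-0.14,"wx":0,"wy":0,"wz":0,"jaw":5},{"x":-0.05,"y":0,"z":-0.14,"wx":0,"wy":0,"wz":0,"jaw":5},{"x":-0.05,"y":0,"z":-0.14,"wx":0,"wy":0,"wz":0,"jaw":5},{"x":-0.05,"y":0,"z":-0.14,"wx":0,"wy":0,"wz":0,"jaw":5}]}}

```text
time_s: 20.15
ee_pos: [0.5104, 0.1976, 0.0453]
eef_rot: [3.14, -1.225, 0.83]
force: [4.0, 4.2, 2.7]
grip_width: 0.0141
```

>>> {"api": "carry_out", "payload": {"deltas": [{"x":-0.03,"y":0,"z":-0.09,"wx":0,"wy":0,"wz":0,"jaw":5},{"x":-0.03,"y":0,"z":-0.09,"wx":0,"wy":0,"wz":0,"jaw":5}]}}

```text
time_s: 20.32
ee_pos: [0.5078, 0.1948, 0.0453]
eef_rot: [3.14, -1.225, 0.829]
force: [4.0, 4.2, 2.2]
grip_width: 0.0135
```

>>> {"api": "carry_out", "payload": {"deltas": [{"x":-0.03,"y":0,"z":-0.09,"wx":0,"wy":0,"wz":0,"jaw":5},{"x":-0.03,"y":0,"z":-0.09,"wx":0,"wy":0,"wz":0,"jaw":5}]}}

```text
time_s: 20.48
ee_pos: [0.5052, 0.1921, 0.0453]
eef_rot: [3.14, -1.225, 0.829]
force: [3.6, 3.6, 1.3]
grip_width: 0.0136
```

```bash
python3 log.py;python3 go.py -.119 0 .0455 20
```

```text
20.48 [-0.168  0.535  2.3    2.025  1.073 -1.279] [0.5052 0.1921 0.0453] [ 3.14  -1.225  0.829] [3.6 3.6 1.3] 0.0136
booth [-0.1188 -0.0004  0.0453]
tilt 19.83 yaw err 0.19 y_z 0.0005
shift units [ 0.01 -0.02 -0.01]
turn units [-0.04 -0.04  0.02]
```

>>> {"api": "carry_out", "payload": {"deltas": [{"x":-0.03,"y":0,"z":-0.09,"wx":0,"wy":0,"wz":0,"jaw":5},{"x":-0.03,"y":0,"z":-0.09,"wx":0,"wy":0,"wz":0,"jaw":5}]}}

```text
time_s: 20.65
ee_pos: [0.5025, 0.1893, 0.0453]
eef_rot: [3.141, -1.224, 0.829]
force: [3.1, 3.3, 3.1]
grip_width: 0.0139
```

Run:
```python
from h import *
a=ctrl.camera("top");b=ctrl.camera("side")
cv2.imwrite("pics/top8.png",a);cv2.imwrite("pics/side8.png",b)
cv2.imwrite("pics/z15.png",np.hstack([cv2.resize(a[210:330,170:290],(400,400),interpolation=cv2.INTER_CUBIC),cv2.resize(b[260:380,250:370],(400,400),interpolation=cv2.INTER_CUBIC)]))
```

```text
(no output)
```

View pics/z15.png

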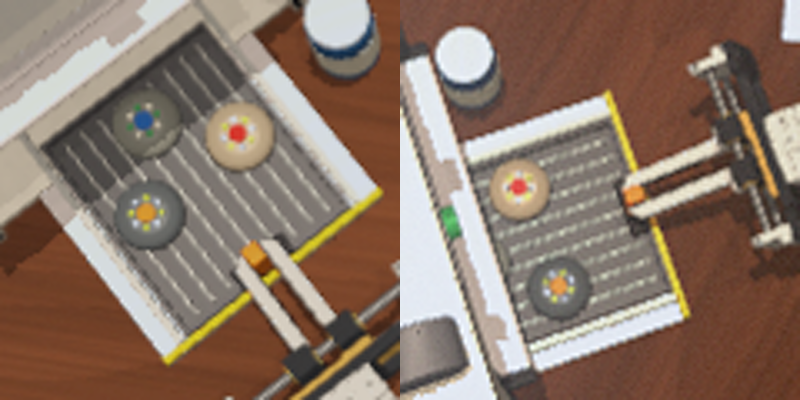

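>>> {"api": "carry_out", "payload": {"deltas": [{"x":-0.03,"y":0,"z":-0.09,"wx":0,"wy":0,"wz":0,"jaw":5}]}}

```text
time_s: 20.83
ee_pos: [0.5015, 0.1881, 0.0454]
eef_rot: [3.14, -1.225, 0.83]
force: [14.6, 16.8, -5.4]
grip_width: 0.0136
```

>>> {"api": "carry_out", "payload": {"deltas": [{"x":-0.03,"y":0,"z":-0.08,"wx":0,"wy":0,"wz":0,"jaw":5}]}}

```text
time_s: 20.92
ee_pos: [0.5004, 0.187, 0.0453]
eef_rot: [3.139, -1.225, 0.831]
force: [14.9, 16.2, -5.9]
grip_width: 0.0138
```

>>> {"api": "carry_out", "payload": {"deltas": [{"x":0,"y":0,"z":0,"wx":0,"wy":0,"wz":0,"jaw":40},{"x":0,"y":0,"z":0,"wx":0,"wy":0,"wz":0,"jaw":40},{"x":0,"y":0,"z":0,"wx":0,"wy":0,"wz":0,"jaw":40},{"x":0,"y":0,"z":0,"wx":0,"wy":0,"wz":0,"jaw":40}]}}

```text
time_s: 21.25
ee_pos: [0.4999, 0.1866, 0.0449]
eef_rot: [-3.141, -1.223, 0.827]
force: [-0.2, 1.0, 0.5]
grip_width: 0.0359
```

```bash
python3 log.py;python3 go.py -.19 0 .08 20;  python3 - <<'E'
from kin import *
k,_,_=fit();pose=np.load("pose.npy");q=ctrl.get_obs()['qpos']
for P in((-.16,0,.06),(-.2,0,.074),(-.22,0,.12),(-.22,0,.2)):
    q,e=ik(b2w(pose,P)[0],Rt(20,pose[2]),k,q);print(P,q.round(2),round(e,4))
a=ctrl.camera("top");cv2.imwrite("pics/z16.png",cv2.resize(a[210:330,170:290],(500,500),interpolation=cv2.INTER_CUBIC))
E
```

```text
21.25 [-0.188  0.531  2.312  2.008  1.08  -1.283] [0.4999 0.1866 0.0449] [-3.141 -1.223  0.827] [-0.2  1.   0.5] 0.0359
booth [-0.1264 -0.0002  0.0449]
tilt 19.9 yaw err 0.19 y_z -0.0004
shift units [ 0.57 -0.02 -3.59]
turn units [-0.04 -0.02  0.01]
(-0.16, 0, 0.06) [-0.28  0.46  2.37  1.91  1.1  -1.26] 0.0
(-0.2, 0, 0.074) [-0.42  0.39  2.42  1.77  1.14 -1.23] 0.0
(-0.22, 0, 0.12) [-0.49  0.2   2.45  1.62  1.14 -1.05] 0.0
(-0.22, 0, 0.2) [-0.49 -0.08  2.42  1.48  1.15 -0.71] 0.0
```

View pics/z16.png

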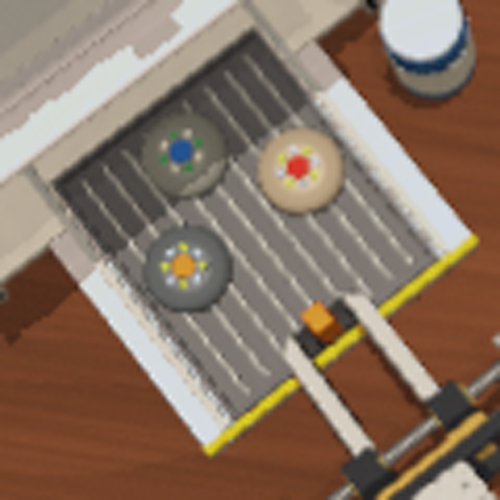

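>>> {"api": "carry_out", "payload": {"deltas": [{"x":0,"y":0,"z":-0.5,"wx":0,"wy":0,"wz":0,"jaw":45},{"x":0,"y":0,"z":-0.9,"wx":0,"wy":0,"wz":0,"jaw":45},{"x":0,"y":0,"z":-0.9,"wx":0,"wy":0,"wz":0,"jaw":45},{"x":0,"y":0,"z":-0.9,"wx":0,"wy":0,"wz":0,"jaw":45},{"x":0.8,"y":0,"z":-0.4,"wx":0,"wy":0,"wz":0,"jaw":45},{"x":0.9,"y":0,"z":-0.3,"wx":0,"wy":0,"wz":0,"jaw":45},{"x":0.9,"y":0,"z":-0.3,"wx":0,"wy":0,"wz":0,"jaw":45},{"x":0,"y":0,"z":0,"wx":0,"wy":0,"wz":0,"jaw":45},{"x":0,"y":0,"z":0,"wx":0,"wy":0,"wz":0,"jaw":45}]}}

```text
time_s: 22.05
ee_pos: [0.4587, 0.1414, 0.1232]
eef_rot: [3.134, -1.225, 0.835]
force: [-0.5, -0.0, 0.1]
grip_width: 0.0421
```

```bash
python3 log.py;python3 - <<'E'
from h import *
from ov import ov
a=ctrl.camera("top");b=ctrl.camera("side");cv2.imwrite("pics/top9.png",a);cv2.imwrite("pics/side9.png",b)
ov(a,"top",.2535,-.069,(90,130,300,330),2.6,"pics/f1.png")
E
```

```text
22.05 [-0.377  0.215  2.417  1.717  1.092 -1.035] [0.4587 0.1414 0.1232] [ 3.134 -1.225  0.835] [-0.5 -0.   0.1] 0.0421
```

View pics/f1.png

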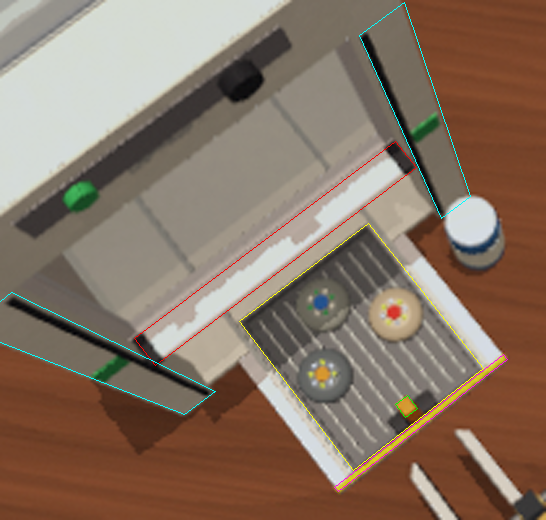

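View pics/side9.png

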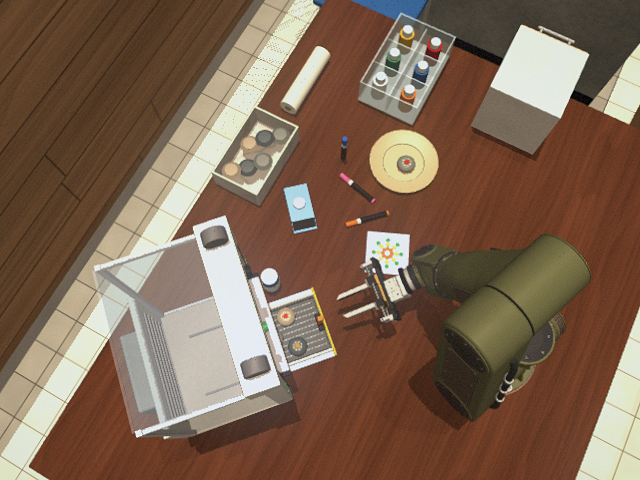

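Run:
```python
from station import ctrl
print(ctrl.hand_in())
```

```text
the job is handed in; nothing more can be done
None
```

The sash is up against its stop and the tray is fully out against the yellow lip with all three stones on it. I handed the job in at about 22 s of the 59 s allowed.

- **Sash:** I pushed it up from under the ledge against about 6–8 N of drag. The push rose to 13 N and then 15 N over a further half millimetre, which I took as the stop. I then lowered and withdrew the fingers. In the last picture the ledge matches an underside height of about 253 mm, which is inside the 248–272 mm range.
- **Tray:** I gripped the orange bar and drew the tray out slowly. The pull rose from about 5 N to 22 N at the lip, and then I opened the jaws and backed clear. The last picture shows the tray matching its fully-out position and all three stones on it. The bystanders look unmoved.

**Disagreements along the way:**
- The fingertips showed about 25–30 mm short of the reported TCP. My first try at getting under the ledge therefore missed, without contact, and I corrected for it from the pictures.
- I first read the ledge's starting height as 65–90 mm, but it was really about 108 mm.
- Twice on the way up the fingertips pressed the sash's rail inward with about 9 N, and I backed off each time.

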